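# Clamp the stamp rack and rock out the stuck hand stamp

### The arm

A 7-joint arm with a two-finger parallel gripper is mounted at the origin on the work surface. World frame = base frame: x ahead of the robot, y to its left, z up, the work surface at z = 0. Lengths are in mm, angles in rad, forces in N, time in s.
With the tool pointing down it reaches from about 425 to 975 mm from the base axis. Payload 16.7 kg.
Tool frame: the origin (TCP) lies midway between the tips of the shut fingers; the grasp point (between the pads) lies 19 mm behind it (ctrl.pinch_z is the distance from the TCP to the grasp point, in mm); z points along the fingers, y is the direction in which the jaws open and shut (so a half turn about z gives the same grasp; the last joint's range is limited). The gripper opens to 85 mm and grips with 20 to 120 N. Pads are 22 mm wide; open, the fingers measure 114 mm over their backs; the gripper's body (76 mm by 85 mm) begins 54 mm behind the grasp point. The pads swing forward as they close: fully open they stand 13 mm farther back than shut.
Start: joints at [1.038, 0.426, 0.074, 1.606, -0.034, 1.111, -0.067], TCP at [252.718, -625.865, 199.802] pointing down, gripper open.
Joint ranges: [-2.85, 2.85], [-0.5, 2.14], [-1.23, 1.37], [0.21, 2.46], [-1.02, 4.16], [0.16, 2.05], [-2.73, 2.73]. Speed limits (rad/s): [1.89, 1.89, 2.39, 2.39, 3.01, 3.01, 3.01].

### API

Orientations are given as a unit quaternion [w, x, y, z].
In Python, from rig import ctrl gives the robot as it stands.
- The arm moves only by the tool step_arm, never from a script. Its argument "rows" is a list of rows, each an object of numbers: "jaw": the gripper's target within -1 to 1 (shut at 1, half-way at 0, fully open at -1); "x", "y", "z": the shift along the world's x, y, z each as a share of 2 cm, from -1 to 1; "yaw": the turn about the world's z as a share of 0.1 rad, from -1 to 1. A call has 1 to 20 rows; each row shifts and turns the commanded pose from where the row before left it; what a row does not reach is not made up. A row lasts 1/12 s, in which the tool goes at most 41.7 mm and 7.16 degrees, less where a joint would pass 70% of its speed; a pose out of reach is approached as far as the arm can. A call with a number of a shift or a turn outside -1 to 1 is refused whole. A call with a gripper value outside its range is refused whole. The fingers move at their own pace and stop on an object; the grip force is fixed at half the most. Time passes only in rows, so rows that do not move let the fingers close. It gives the time, the measured TCP pose, the force and the opening at its end, in the units of the state.
- ctrl.observe(): the state, without advancing time (a new reading comes with each control period).
- ctrl.capture(name): name is "scene" or "top"; returns (picture, depth): 400x640x3 uint8, red, green, blue; 400x640 float32, mm along the optical axis (not along the pixel's ray), 0 where there is no reading.
- ctrl.camera_params(name): a dict with "intrinsics" (3x3 intrinsics, pixels), "rvec" (rotation vector, rad) and "tvec" (3), from world to camera coordinates, as OpenCV has them. Camera axes: x right, y down, z forward; pixel columns grow to the right and rows downward; lengths in mm; the calibration is good to about 2 mm. A picture is of the moment at which its call begins. camera_params takes no time and is no camera call.
- ctrl.hand_in(): hands the job in, once; it reports no verdict.
Trained networks look in the newest picture that a camera, given by its name, has taken for a name from the list of things; names that differ only in an ending like _2 or _b are one class to them, and where a whole thing is asked for, a point or a joint stands for the part that bears it (a point fixed in the world has none). Each returns a list of dicts, best first, with "score" (0 to 1); they miss things now and then, are a little off and sometimes report something else, mostly with a low value. They report only what shows in the picture. A call takes as long as a camera call. They do not tell look-alikes from the thing itself.
- ctrl.find_in(thing, camera): "bbox" ([centre column, centre row, width, height] in pixels, round what is visible of it).
The state is a dict: "time": time; "joint_positions": joint angles; "dq": joint speeds; "joint_torque": joint torques, N m; "eef_pos": TCP position; "ee_rot": TCP orientation; "contact_force": force on the tool from outside, world axes, zero at the start; "wrist_torque": the same for the moment, N m; "opening": finger opening in mm.
Only numpy, scipy, OpenCV 4.12 (cv2) and the standard library are available. Lean on these libraries where they do the work, as an engineer would, in place of code of your own. Each camera call takes 0.05 s, during which the arm holds its last target. There are 200 camera calls.

### The job

The hand stamp is stuck fast in the slot of its wooden rack, and a straight pull would only lift the rack. Crank the bench clamp clockwise (seen from above) until its foot presses firmly on the rack, then grip the stamp's head and rock it side to side along the rack's length, away from the clamp and back towards it several times while easing it up, until it comes free. Finish while still holding it in the gripper, upright and motionless, just clear of the rack, a couple of centimetres above its slot, with the rack still clamped, not lifted or shifted, and the ink bottle, tin and brush left alone.

Things in the scene. Friction and masses are not known exactly. Their poses are not given: they have to be found in the camera images.
- clamp: Dark steel screw clamp bolted to the table. Origin on the table top, on the vertical screw axis. Its column (24 x 32 mm) stands 75 mm along its +x axis; an arm at 70 to 86 mm height reaches back over the rack to the screw. The screw carries a rubber foot below the arm and a crank on top.
- crank (a joint): Crank angle, rad, 0 to 8.2 (end stop), growing clockwise from above; at value q the crank arm points at heading (clamp yaw - q). Each rad lowers screw, foot and crank 1.6 mm. The foot meets the rack at about 6.3; beyond, its spring adds about 24 N per rad, some 45 N at the stop, which is safe. Stays where it is left; turns with about 3 N at the knob.
- crank_knob (a point): Middle of the crank's upright black knob: 14 mm diameter, 40 mm tall, freely spinning on its pin, 42 mm from the screw axis. At crank value q its height is 141 - 1.6 q mm; the top of the crank arm lies 21 mm below this point.
- rack: Loose weighted wooden rack 70 (x) x 270 (y) x 36 mm high, 0.9 kg, lying under the clamp. Origin at the centre of its underside; its y axis runs along its length and points from the stamp's end to the clamp's end; the clamp foot comes down near y = +65 mm.
- rack_slot (a point): Centre of the slot's mouth, on the rack's top face, at rack y = -85 mm; axes as the rack's. The slot is 56 mm long (y), 24 mm deep; cork-lined spring cheeks at 22 to 31 mm above the table grip the tongue's broad faces (facing x). A straight pull takes well over 30 N and lifts even the clamped rack; turning the stamp to and fro about the rack's x axis, it drags little if a swing of 0.2 rad rises under 2 mm.
- stamp: Dark hardwood hand stamp, 82 mm tall, 0.1 to 0.2 kg. Origin at its underside's centre, 12 mm above the table when seated; axes as the rack's. From below: nub 11 (x) x 16 (y) mm to 8 mm; tongue 16 x 44 to 36 mm; grip head 26 x 34 to 82 mm. It has 6 mm room at each end of the slot and can lean 0.15 rad along y. Free of the cheeks when raised 12 mm, clear of the rack when raised 24 mm.
- stamp_head (a point): Point on the stamp's axis in the grip head, 60 mm above the stamp's underside (72 mm above the table when seated).
- ink_bottle: Bystander: small round ink bottle, 52 mm diameter, 75 mm tall; origin at the centre of its underside.
- ink_tin: Bystander: shallow round steel ink tin, 90 mm diameter, 25 mm tall; origin at the centre of its underside.
- brush: Bystander: brush 190 mm long lying on the table to the left of the clamp; origin under its middle, along its x axis.
- foot: The clamp's round rubber foot, 32 mm disc 7 mm thick on a stiff spring under the screw. Origin on the screw axis, 46 mm below the foot's underside. Raised it hangs 6 to 10 mm above the rack.
There are look-alikes about, which are no part of the job. Of the things like the stamp, leave any that is yellow; of the rest the larger one is meant.

How it is judged:
By the outcome, as a careful person would: the job done as asked, in the order asked, and still so for the second after the job is handed in, while the arm keeps its last pose, push and grip.
It also fails if it takes over 54 s, if anything falls off the work surface, if the arm or the gripper's body presses on something with over 40 N, if the wrist force passes 120 N, or if a joint passes its speed limit or range.

## Working session

There is one attempt and no reset: what is moved stays moved. The work goes in short steps, Python scripts to look and compute and a tool call to move; the robot and the scene stay as the last step left them, time stands still between calls to the robot, and variables do not carry over. Pictures are saved under pics/ and viewed, about 8 in all and at most 12, crops included, and the job is handed in when it is done.

Besides the shell and the picture viewer there is one more tool, called after "Emit:" as name([rows], argument=value, ...), one row to a line, values as JSON. step_arm: Moves the arm, as the interface text tells. Shift numbers are shares of 2 cm and turn numbers shares of 0.1 rad, none past 1 either way. Its arguments: {"type":"object","properties":{"rows":{"type":"array"}},"required":["rows"]}

```bash
mkdir -p pics; ls
cat > h.py <<'E'
import numpy as np, cv2
from rig import ctrl
def cam(n):
    p=ctrl.camera_params(n); K=np.array(p["intrinsics"],float); R=cv2.Rodrigues(np.array(p["rvec"],float))[0]; t=np.array(p["tvec"],float).ravel()
    return K,R,t
def cloud(n,d):
    K,R,t=cam(n); v,u=np.mgrid[:d.shape[0],:d.shape[1]]
    c=np.stack([(u-K[0,2])/K[0,0]*d,(v-K[1,2])/K[1,1]*d,d],-1)
    P=(c-t)@R; P[d<=0]=np.nan; return P
def snap(n,tag):
    im,d=ctrl.capture(n); cv2.imwrite(f"pics/{tag}.png",im[:,:,::-1]); np.save(f"{tag}.npy",d); return im,d,cloud(n,d)
E
python3 - <<'E'
from h import *
for n in("scene","top"):
    im,d,P=snap(n,n+"0"); K,R,t=cam(n); print(n,K[0,0],(-R.T@t).round(),R[2].round(2))
    for th in ["clamp","crank_knob","rack","stamp","ink_bottle","ink_tin","brush","foot"]:
        for r in ctrl.find_in(th,n)[:3]:
            b=np.array(r["bbox"]); p=P[int(b[1]),int(b[0])]; print(th,round(r["score"],2),b.round(),p.round())
print(ctrl.observe()); print(ctrl.pinch_z)
a=cv2.imread("pics/scene0.png")
E
```

```text
pics
scene 486.0649873311577 [1121. -522.  923.] [-0.53  0.47 -0.71]
clamp 0.62 [346. 217.  56.  77.] [544.  59.  75.]
rack 0.89 [317. 235.  98.  75.] [516.  -8.  33.]
stamp 0.9 [255. 272.  16.  34.] [ 527. -197.   55.]
stamp 0.8 [296. 239.  20.  32.] [524. -81.  75.]
stamp 0.49 [327. 269.  14.  20.] [612. -59.  36.]
ink_bottle 0.66 [375. 157.  22.  28.] [411. 292.  54.]
ink_tin 0.78 [208. 307.  45.  31.] [ 507. -316.    8.]
ink_tin 0.55 [319. 236.  97.  81.] [523. -11.  34.]
brush 0.59 [445. 201.  62.  39.] [631. 344.  18.]
foot 0.55 [335. 213.   8.   8.] [497.  67.  43.]
top 502.16080360549716 [ 257.   14. 1457.] [ 0.19 -0.01 -0.98]
clamp 0.83 [298. 203.  26.  43.] [531.  72.  84.]
crank_knob 0.62 [297. 204.  25.  41.] [526.  74.  93.]
rack 0.66 [318. 215.  95.  34.] [506.  19.  32.]
stamp 0.64 [214. 251.  25.  23.] [394. 302.  73.]
stamp 0.53 [387. 211.  13.  18.] [ 510. -174.   82.]
stamp 0.45 [348. 210.  12.  10.] [507. -67.  92.]
ink_bottle 0.86 [213. 252.  23.  17.] [391. 307.  74.]
brush 0.64 [435. 209.  29.  31.] [ 528. -325.    6.]
brush 0.6 [206. 179.  13.  62.] [611. 348.  22.]
foot 0.26 [319. 215.  98.  33.] [502.  13.  37.]
{'time': 0.9, 'joint_positions': array([ 1.03747454,  0.42608318,  0.07388529,  1.60599899, -0.03409449,
        1.11082887, -0.06711623]), 'dq': array([-5.21649306e-05,  3.46935057e-04, -3.16518358e-04, -1.65162724e-04,
        4.55458589e-04,  1.59521954e-03,  2.27296585e-04]), 'joint_torque': array([ 2.23588424e-03, -9.49561214e+01,  3.75796437e+00, -4.63900208e+01,
        1.89646252e-02,  2.37157328e-03, -1.57223890e-04]), 'eef_pos': array([ 252.73739782, -625.84789692,  199.8130209 ]), 'ee_rot': array([-3.35884436e-05,  9.81647101e-01,  1.90706499e-01,  8.98319434e-06]), 'contact_force': array([-0.57313127, -0.64457343, -0.91027106]), 'wrist_torque': array([-0.02371054, -0.02856595, -0.00793875]), 'opening': 85.48030317836003}
18.700000000000003
```

Run:
```python
import cv2,numpy as np
a=cv2.imread("pics/scene0.png")[150:350,180:480]; b=cv2.imread("pics/top0.png")[150:290,180:460]
cv2.imwrite("pics/c1.png",cv2.resize(a,None,fx=2.66,fy=2.66,interpolation=cv2.INTER_CUBIC))
cv2.imwrite("pics/c2.png",cv2.resize(b,None,fx=2.85,fy=2.85,interpolation=cv2.INTER_CUBIC))
```

```text
(no output)
```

View pics/c1.png

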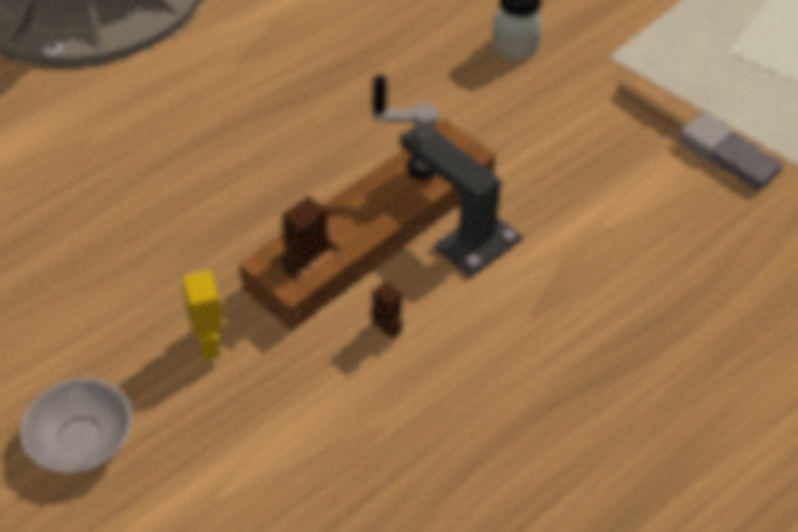

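View pics/c2.png

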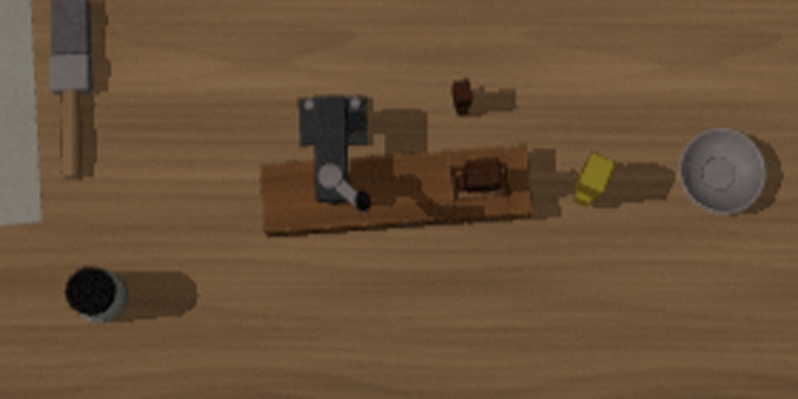

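Run:
```python
from h import *
A={}
for n in("scene","top"):
    P=cloud(n,np.load(n+"0.npy")).reshape(-1,3); P=P[~np.isnan(P[:,0])]
    def rect(s,lab):
        q=P[s]; 
        if len(q)<4: print(n,lab,len(q));return
        c,wh,a=cv2.minAreaRect(q[:,:2].astype(np.float32)); print(n,lab,len(q),"rect",np.round(c,1),np.round(wh,1),round(a,1),"med",np.median(q,0).round(1),"z5-95",np.percentile(q[:,2],[5,95]).round(1))
    x,y,z=P.T; b=(x>380)&(x<680)&(y>-150)&(y<200)
    rect(b&(abs(z-36)<5)&(x<570),"rack")
    s=(y<-30)&(y>-140)&b&(x<570)
    rect(s&(z>87),"stamptop"); rect(s&(z>50),"stamphead")
    s=b&(y>0)
    rect(s&(z>127),"knob"); rect(s&(z>145),"knobtop"); rect(s&(z>105)&(z<127),"crankarm"); rect(s&(z>78)&(z<92),"clamparm")
    q=P[s&(z>98)]; q=q[np.argsort(-q[:,2])]; print(q[::max(1,len(q)//30)].round(0).tolist())
    r=P[b&(abs(z-36)<5)&(x<570)]
    for y0 in range(-115,150,20):
        k=r[abs(r[:,1]-y0)<6]
        if len(k): print(y0,k[:,0].min().round(1),k[:,0].max().round(1),end=" | ")
    print()
```

```text
scene rack 1415 rect [519.4  11. ] [104.8 271.2] 3.9 med [511.5  -7.8  33.3] z5-95 [31.3 36.4]
scene stamptop 128 rect [510.1 -75. ] [26.7 33.7] 6.0 med [511.5 -76.3  90.8] z5-95 [88.1 93.3]
scene stamphead 311 rect [510.9 -75.7] [28.3 35.1] 6.8 med [518.9 -79.5  82.5] z5-95 [53.7 92.7]
scene knob 65 rect [474.2  39.5] [11.6 16.4] 88.0 med [477.5  37.8 145.5] z5-95 [129.3 155.7]
scene knobtop 34 rect [473.6  39.6] [11.6 15.1] 88.0 med [476.2  38.8 152.7] z5-95 [145.7 155.9]
scene crankarm 153 rect [492.5  56. ] [58.6 27.9] 58.9 med [493.2  61.1 113.8] z5-95 [108.4 122.9]
scene clamparm 411 rect [536.6  73. ] [104.8  35.3] 0.9 med [540.2  70.8  82.6] z5-95 [79.2 85.9]
[[477.0, 45.0, 157.0], [469.0, 39.0, 154.0], [472.0, 40.0, 153.0], [467.0, 38.0, 151.0], [480.0, 43.0, 147.0], [479.0, 44.0, 143.0], [473.0, 36.0, 140.0], [480.0, 39.0, 137.0], [481.0, 43.0, 132.0], [480.0, 43.0, 128.0], [479.0, 44.0, 123.0], [481.0, 39.0, 121.0], [477.0, 46.0, 117.0], [506.0, 71.0, 117.0], [509.0, 76.0, 116.0], [494.0, 80.0, 116.0], [493.0, 57.0, 116.0], [510.0, 78.0, 115.0], [484.0, 59.0, 115.0], [479.
[... 1444 characters left out ...]
56.0, 121.0], [493.0, 78.0, 121.0], [502.0, 78.0, 120.0], [499.0, 70.0, 120.0], [504.0, 70.0, 120.0], [488.0, 78.0, 119.0], [496.0, 78.0, 119.0], [502.0, 67.0, 118.0], [486.0, 54.0, 118.0], [505.0, 75.0, 118.0], [494.0, 73.0, 118.0], [483.0, 54.0, 117.0], [488.0, 59.0, 117.0], [502.0, 75.0, 117.0], [502.0, 70.0, 116.0], [508.0, 70.0, 115.0], [483.0, 67.0, 115.0], [483.0, 65.0, 114.0], [508.0, 81.0, 114.0], [495.0, 70.0, 113.0], [487.0, 70.0, 109.0]]
-115 476.6 541.7 | -95 474.0 545.0 | -75 473.4 540.7 | -55 471.0 541.6 | -35 470.9 537.9 | -15 467.6 538.6 | 5 467.3 535.2 | 25 465.0 535.4 | 45 464.5 532.4 | 65 461.4 531.9 | 85 461.3 485.3 | 105 458.7 528.7 | 125 456.5 526.4 | 145 455.8 526.1 |
```

Scene picture: the target stamp stands in the rack at scene (296,239). The yellow one is at (255,272) and the small dark decoy at (327,269). The knob is at (323,186) and the hub at about (340,193). The crank points at roughly -130°, so q≈2.3, and the rack yaw is ≈0.08. The two cameras differ by 3–5 mm, so I'll use the mean: knob (472.5,42.5), screw (499.5,74.7), stamp (509,-72.5).

Emit:
step_arm([
  {"jaw": -1,"x": 1,"y": 1,"yaw": 1},
  {"jaw": -1,"x": 1,"y": 1,"yaw": 1},
  {"jaw": -1,"x": 1,"y": 1,"yaw": 1},
  {"jaw": -1,"x": 1,"y": 1,"yaw": 1},
  {"jaw": -1,"x": 1,"y": 1,"yaw": 1},
  {"jaw": -1,"x": 1,"y": 1},
  {"jaw": -1,"x": 1,"y": 1},
  {"jaw": -1,"x": 1,"y": 1},
  {"jaw": -1,"x": 1,"y": 1},
  {"jaw": -1,"x": 1,"y": 1},
  {"jaw": -1,"x": 1,"y": 1},
  {"jaw": -1,"y": 1},
  {"jaw": -1,"y": 1},
  {"jaw": -1,"y": 1},
  {"jaw": -1,"y": 1},
  {"jaw": -1,"y": 1},
  {"jaw": -1,"y": 1},
  {"jaw": -1,"y": 1},
  {"jaw": -1,"y": 1},
  {"jaw": -1,"y": 1},
])

```text
invalid input
```

Emit:
step_arm([
  {"jaw": -1,"y": 1},
  {"jaw": -1,"y": 1},
  {"jaw": -1,"y": 1},
  {"jaw": -1,"y": 1},
  {"jaw": -1,"y": 1},
  {"jaw": -1,"y": 1},
  {"jaw": -1,"y": 1},
  {"jaw": -1,"y": 1},
  {"jaw": -1,"y": 1},
  {"jaw": -1,"y": 1},
  {"jaw": -1,"y": 1},
  {"jaw": -1,"y": 0.5},
  {"jaw": -1},
  {"jaw": -1},
])

```text
invalid input
```

Emit:
step_arm([
  {"jaw": -1,"x": 1,"y": 1,"z": 0,"yaw": 1},
  {"jaw": -1,"x": 1,"y": 1,"z": 0,"yaw": 1},
  {"jaw": -1,"x": 1,"y": 1,"z": 0,"yaw": 1},
  {"jaw": -1,"x": 1,"y": 1,"z": 0,"yaw": 1},
  {"jaw": -1,"x": 1,"y": 1,"z": 0,"yaw": 1},
  {"jaw": -1,"x": 1,"y": 1,"z": 0,"yaw": 0},
  {"jaw": -1,"x": 1,"y": 1,"z": 0,"yaw": 0},
  {"jaw": -1,"x": 1,"y": 1,"z": 0,"yaw": 0},
  {"jaw": -1,"x": 1,"y": 1,"z": 0,"yaw": 0},
  {"jaw": -1,"x": 1,"y": 1,"z": 0,"yaw": 0},
  {"jaw": -1,"x": 1,"y": 1,"z": 0,"yaw": 0},
])

```text
time: 1.82
eef_pos: [473.6, -404.8, 200.0]
ee_rot: [0.0, 0.904, 0.428, 0.0]
contact_force: [0.4, 0.2, -1.0]
opening: 85.3
```

Emit:
step_arm([
  {"jaw": -1,"x": 0,"y": 1,"z": 0,"yaw": 0},
  {"jaw": -1,"x": 0,"y": 1,"z": 0,"yaw": 0},
  {"jaw": -1,"x": 0,"y": 1,"z": 0,"yaw": 0},
  {"jaw": -1,"x": 0,"y": 1,"z": 0,"yaw": 0},
  {"jaw": -1,"x": 0,"y": 1,"z": 0,"yaw": 0},
  {"jaw": -1,"x": 0,"y": 1,"z": 0,"yaw": 0},
  {"jaw": -1,"x": 0,"y": 1,"z": 0,"yaw": 0},
  {"jaw": -1,"x": 0,"y": 1,"z": 0,"yaw": 0},
  {"jaw": -1,"x": 0,"y": 1,"z": 0,"yaw": 0},
  {"jaw": -1,"x": 0,"y": 1,"z": 0,"yaw": 0},
  {"jaw": -1,"x": 0,"y": 1,"z": 0,"yaw": 0},
  {"jaw": -1,"x": 0,"y": 1,"z": 0,"yaw": 0},
  {"jaw": -1,"x": 0,"y": 1,"z": 0,"yaw": 0},
  {"jaw": -1,"x": 0,"y": 1,"z": 0,"yaw": 0},
  {"jaw": -1,"x": 0,"y": 1,"z": 0,"yaw": 0},
  {"jaw": -1,"x": 0,"y": 1,"z": 0,"yaw": 0},
  {"jaw": -1,"x": 0,"y": 1,"z": 0,"yaw": 0},
  {"jaw": -1,"x": 0,"y": 1,"z": 0,"yaw": 0},
  {"jaw": -1,"x": 0,"y": 1,"z": 0,"yaw": 0},
  {"jaw": -1,"x": 0,"y": 1,"z": 0,"yaw": 0},
])

```text
time: 3.48
eef_pos: [472.7, -4.9, 200.0]
ee_rot: [0.0, 0.904, 0.428, 0.0]
contact_force: [0.8, -0.1, 0.3]
opening: 85.7
```

Emit:
step_arm([
  {"jaw": -0.5,"x": 0,"y": 1,"z": 0,"yaw": 0},
  {"jaw": -0.5,"x": 0,"y": 1,"z": -0.5,"yaw": 0},
  {"jaw": -0.5,"x": 0,"y": 0.35,"z": -0.5,"yaw": 0},
  {"jaw": -0.5,"x": 0,"y": 0,"z": 0,"yaw": 0},
])

```text
time: 3.82
eef_pos: [471.8, 42.5, 178.3]
ee_rot: [-0.0, 0.903, 0.429, -0.001]
contact_force: [-0.6, -0.6, 0.6]
opening: 64.3
```

Run:
```python
from h import *
im,d,P=snap("scene","s1")
K,R,t=cam("scene")
p=np.array(ctrl.observe()["eef_pos"]); u=K@(R@p+t); print("tcp px",u[:2]/u[2])
u=K@(R@np.array([472.5,42.5,157])+t); print("knobtop px",u[:2]/u[2])
cv2.imwrite("pics/s1c.png",cv2.resize(im[100:250,250:430,::-1],None,fx=4,fy=4,interpolation=cv2.INTER_CUBIC))
```

```text
tcp px [321.55217659 171.44091813]
knobtop px [321.97350506 178.36295954]
```

View pics/s1c.png

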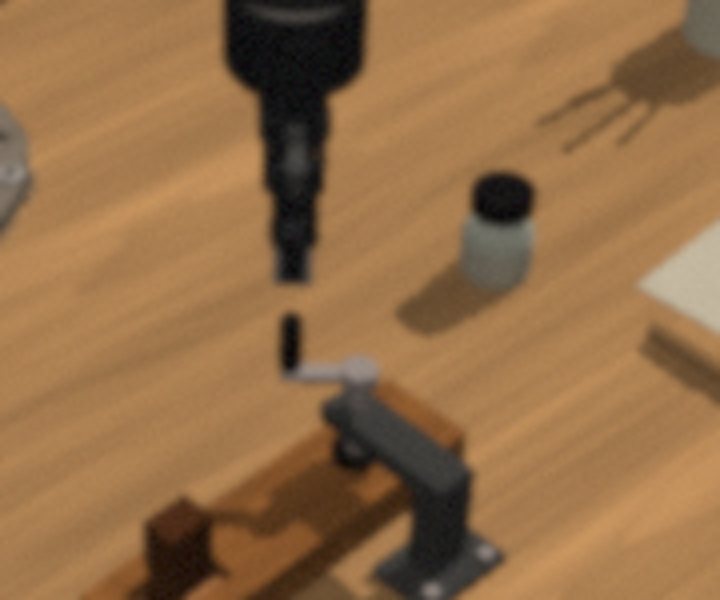

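The picture shows the fingers edge-on at scene column 323.2 and the knob at 322.7, so they are aligned radially. Going down and gripping.

Emit:
step_arm([
  {"jaw": -0.5,"x": 0,"y": 0,"z": -0.9,"yaw": 0},
  {"jaw": -0.5,"x": 0,"y": 0,"z": -0.9,"yaw": 0},
  {"jaw": -0.4,"x": 0,"y": 0,"z": -0.7,"yaw": 0},
  {"jaw": 1,"x": 0,"y": 0,"z": 0,"yaw": 0},
  {"jaw": 1,"x": 0,"y": 0,"z": 0,"yaw": 0},
  {"jaw": 1,"x": 0,"y": 0,"z": 0,"yaw": 0},
  {"jaw": 1,"x": 0,"y": 0,"z": 0,"yaw": 0},
  {"jaw": 1,"x": 0,"y": 0,"z": 0,"yaw": 0},
  {"jaw": 1,"x": 0,"y": 0,"z": 0,"yaw": 0},
  {"jaw": 1,"x": 0,"y": 0,"z": 0,"yaw": 0},
])

```text
time: 4.7
eef_pos: [472.9, 41.1, 130.2]
ee_rot: [0.0, 0.904, 0.428, 0.0]
contact_force: [-0.2, -0.3, -0.2]
opening: 0.0
```

Run:
```python
from h import *
im,d,P=snap("scene","s2"); im2,d2,P2=snap("top","t2")
a=cv2.resize(im[120:270,260:420,::-1],(560,525),interpolation=cv2.INTER_CUBIC); b=cv2.resize(im2[150:270,260:360,::-1],(437,525),interpolation=cv2.INTER_CUBIC)
cv2.imwrite("pics/c3.png",cv2.resize(np.hstack([a,b]),(798,420)))
```

```text
(no output)
```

View pics/c3.png

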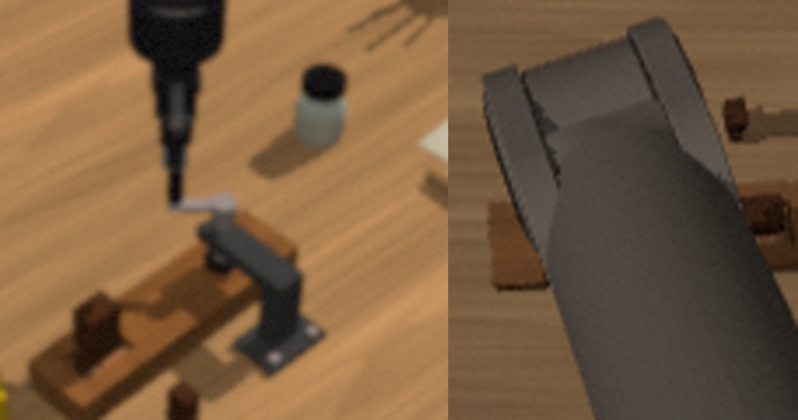

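Emit:
step_arm([
  {"jaw": 1,"x": 0,"y": 0,"z": 0,"yaw": 0},
  {"jaw": 1,"x": 0.1,"y": -0.1,"z": 0,"yaw": 0},
])

```text
time: 4.97
eef_pos: [474.5, 39.4, 129.8]
ee_rot: [-0.0, 0.904, 0.428, -0.0]
contact_force: [0.4, 0.0, 0.2]
opening: 0.0
```

Run:
```python
from h import *
o=ctrl.observe(); print(o["opening"],o["contact_force"],o["wrist_torque"],o["eef_pos"])
P=cloud("scene",np.load("s2.npy")).reshape(-1,3); im=cv2.imread("pics/s2.png").reshape(-1,3)
s=(P[:,2]>95)&(P[:,2]<200)&(abs(P[:,0]-480)<60)&(abs(P[:,1]-60)<60)
for z in range(100,200,8):
    k=s&(abs(P[:,2]-z)<4)
    if k.any(): print(z,k.sum(),P[k].min(0).round(),P[k].max(0).round())
```

```text
0.013848816198157355 [0.39290593 0.03265049 0.22595221] [-0.02453877  0.00351676  0.05240511] [474.53159443  39.37966457 129.82820879]
100 3 [503.  64.  97.] [505.  67. 104.]
108 47 [473.  34. 104.] [513.  78. 112.]
116 97 [470.  36. 112.] [513.  85. 120.]
124 12 [468.  35. 120.] [481.  44. 127.]
132 15 [469.  35. 128.] [483.  44. 135.]
140 16 [469.  32. 136.] [480.  46. 143.]
148 16 [469.  35. 145.] [482.  43. 152.]
156 7 [474.  35. 154.] [482.  42. 160.]
164 15 [473.  27. 161.] [486.  44. 168.]
172 25 [472.  24. 169.] [489.  44. 176.]
180 25 [471.  26. 176.] [488.  43. 184.]
188 17 [480.  26. 184.] [489.  37. 192.]
```

Run:
```python
from h import *
K,R,t=cam("scene")
for p in([472.9,41.1,130.2],[472.9,41.1,178]): u=K@(R@np.array(p)+t); print((u[:2]/u[2]-[295,130])*10)
a=cv2.imread("pics/s2.png")[130:205,295:365]; b=cv2.imread("pics/s1.png")[130:205,295:365]
cv2.imwrite("pics/c4.png",cv2.resize(cv2.convertScaleAbs(np.hstack([a,b]),alpha=1.6),(798,430),interpolation=cv2.INTER_CUBIC))
```

```text
[264.8794978  570.43864164]
[267.4706951 419.6827626]
```

View pics/c4.png

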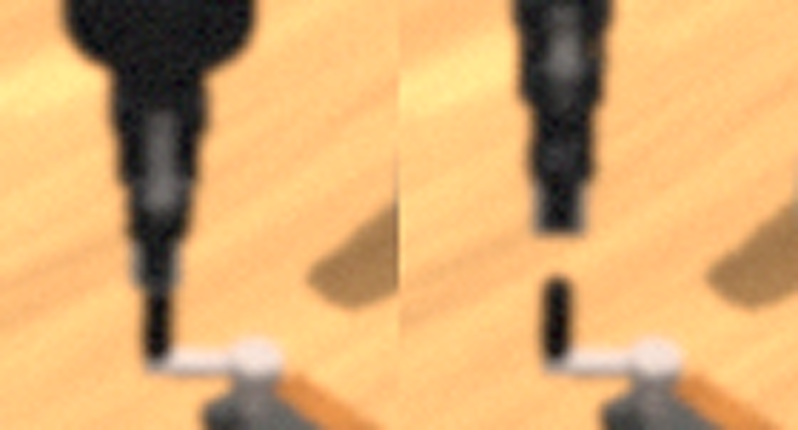

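Run:
```python
from h import *
print(ctrl.observe()["eef_pos"])
for n in("s1","s2"):
    d=np.load(n+".npy"); P=cloud("scene",d); im=cv2.imread(f"pics/{n}.png")
    for r in range(90,200,3):
        m=np.where((im[r,300:350].max(1)<75))[0]+300
        if len(m): q=np.nanmedian(P[r,m],0); print(n,r,m.min(),m.max(),len(m),q.round(),d[r,m].mean().round())
```

```text
[474.53159443  39.37966457 129.82820879]
s1 90 302 346 39 [505.   8. 421.] 934.0
s1 93 302 345 34 [514.  19. 414.] 940.0
s1 96 305 343 39 [510.  10. 409.] 941.0
s1 99 306 340 35 [510.  11. 403.] 917.0
s1 102 306 340 35 [505.  11. 396.] 957.0
s1 105 306 340 35 [496.  24. 380.] 971.0
s1 108 307 340 34 [498.  22. 374.] 973.0
s1 111 307 340 34 [501.  19. 368.] 977.0
s1 114 307 339 33 [502.  17. 362.] 981.0
s1 117 308 339 32 [502.  18. 354.] 986.0
s1 120 310 336 27 [502.  17. 347.] 989.0
s1 123 314 331 18 [501.  16. 341.] 992.0
s1 126 315 331 17 [497.  21. 334.] 1015.0
s1 129 315 331 17 [499.  19. 326.] 1010.0
s1 132 315 331 17 [499.  18. 318.] 1013.0
s1 135 316 330 15 [503.  14. 315.] 1015.0
s1 138 317 330 14 [504.  12. 304.] 1053.0
s1 141 317 330 14 [522.   2. 317.] 1000.0
s1 144 317 329 13 [527.  -1. 312.] 993.0
s1 147 317 329 13 [524.  -1. 304.] 1002.0
s1 150 319 328 10 [524.   1. 295.] 1003.0
s1 153 319 328 10 [524.   1. 287.] 1009.0
s1 156 318 328 11 [516.   8. 270.] 1027.0
s1 159 318 328 11 [520.   4. 269.] 1024.0
s1 162 319 326 8 [520.   1. 260.] 1031.0
s1 165 320 326 7 [507.  14.
[... 1044 characters left out ...]
44 315 330 16 [501.  17. 289.] 1035.0
s2 147 315 330 16 [499.  18. 280.] 1042.0
s2 150 315 330 16 [500.  18. 272.] 1046.0
s2 153 316 329 14 [503.  18. 266.] 972.0
s2 156 316 329 14 [503.  16. 259.] 1053.0
s2 159 316 328 13 [493.  20. 238.] 1068.0
s2 162 317 328 12 [512.   7. 247.] 1051.0
s2 165 318 327 10 [521.   1. 251.] 1037.0
s2 168 318 327 10 [522.   2. 244.] 1044.0
s2 171 318 326 9 [499.  19. 211.] 1084.0
s2 174 319 325 7 [484.  31. 185.] 1118.0
s2 177 319 325 7 [484.  33. 174.] 1126.0
s2 180 320 324 5 [482.  36. 161.] 1136.0
s2 183 321 324 4 [479.  38. 148.] 1150.0
s2 186 321 324 4 [479.  38. 140.] 1157.0
s2 189 320 324 5 [478.  38. 130.] 1162.0
s2 192 321 323 3 [479.  38. 118.] 1171.0
```

The picture and depth show the shut tips stopping at about z=160, just above the knob top at 157, although the reported TCP is at z=130. So the real tips sit about 28 mm higher than reported. I'll reopen, go down to z=118, which is safe either way, and try again.

Emit:
step_arm([
  {"jaw": -0.4,"x": -0.1,"y": 0.1,"z": 0,"yaw": 0},
  {"jaw": -0.4,"x": 0,"y": 0,"z": 0,"yaw": 0},
  {"jaw": -0.4,"x": 0,"y": 0,"z": 0,"yaw": 0},
  {"jaw": -0.4,"x": 0,"y": 0,"z": 0,"yaw": 0},
  {"jaw": -0.4,"x": 0,"y": 0,"z": 0,"yaw": 0},
  {"jaw": -0.4,"x": 0,"y": 0,"z": -0.3,"yaw": 0},
  {"jaw": -0.4,"x": 0,"y": 0,"z": -0.3,"yaw": 0},
  {"jaw": 1,"x": 0,"y": 0,"z": 0,"yaw": 0},
  {"jaw": 1,"x": 0,"y": 0,"z": 0,"yaw": 0},
  {"jaw": 1,"x": 0,"y": 0,"z": 0,"yaw": 0},
  {"jaw": 1,"x": 0,"y": 0,"z": 0,"yaw": 0},
  {"jaw": 1,"x": 0,"y": 0,"z": 0,"yaw": 0},
])

```text
time: 5.97
eef_pos: [472.7, 41.3, 118.0]
ee_rot: [-0.0, 0.904, 0.428, -0.0]
contact_force: [-2.3, 0.0, 4.3]
opening: 10.2
```

Emit:
step_arm([
  {"jaw": 0.2,"x": 0,"y": 0,"z": 0,"yaw": 0},
  {"jaw": 0.2,"x": 0,"y": 0,"z": 0,"yaw": 0},
  {"jaw": 0.2,"x": 0,"y": 0,"z": 0,"yaw": 0},
  {"jaw": 0.2,"x": 0,"y": 0,"z": -0.3,"yaw": 0},
  {"jaw": 0.2,"x": 0,"y": 0,"z": -0.3,"yaw": 0},
])

```text
time: 6.38
eef_pos: [473.0, 41.1, 105.5]
ee_rot: [0.0, 0.904, 0.428, 0.0]
contact_force: [0.6, 0.5, -0.8]
opening: 33.9
```

Emit:
step_arm([
  {"jaw": 1,"x": 0,"y": 0,"z": 0,"yaw": 0},
  {"jaw": 1,"x": 0,"y": 0,"z": 0,"yaw": 0},
  {"jaw": 1,"x": 0,"y": 0,"z": 0,"yaw": 0},
  {"jaw": 1,"x": 0,"y": 0,"z": 0,"yaw": 0},
  {"jaw": 1,"x": 0,"y": 0,"z": 0,"yaw": 0},
  {"jaw": 1,"x": 0,"y": 0,"z": 0,"yaw": 0},
])

```text
time: 6.88
eef_pos: [472.3, 41.1, 105.5]
ee_rot: [-0.0, 0.904, 0.428, -0.0]
contact_force: [-0.3, 1.5, -11.1]
opening: 12.0
```

Run:
```python
from h import *
o=ctrl.observe(); print(o["wrist_torque"])
im,d,P=snap("scene","s3")
for r in range(165,200,2):
    m=np.where((im[r,300:350].max(1)<75))[0]+300
    if len(m): print(r,m.min(),m.max(),np.nanmedian(P[r,m],0).round())
cv2.imwrite("pics/s3c.png",cv2.resize(cv2.convertScaleAbs(im[130:205,295:365,::-1],alpha=1.6),(420,450),interpolation=cv2.INTER_CUBIC))
```

```text
[ 0.12137965  0.03125762 -0.00708805]
165 316 328 [505.  13. 233.]
167 316 328 [496.  16. 219.]
169 316 328 [496.  19. 207.]
171 317 327 [517.   3. 231.]
173 317 327 [520.   1. 231.]
175 317 327 [522.  -1. 225.]
177 318 326 [520.   1. 216.]
179 318 326 [511.   9. 202.]
181 318 326 [503.  17. 186.]
183 319 325 [488.  28. 162.]
185 319 324 [488.  28. 155.]
187 319 324 [488.  28. 150.]
189 320 324 [490.  27. 142.]
191 321 324 [479.  39. 124.]
193 322 323 [482.  37. 119.]
199 336 337 [496.  70.  90.]
```

View pics/s3c.png

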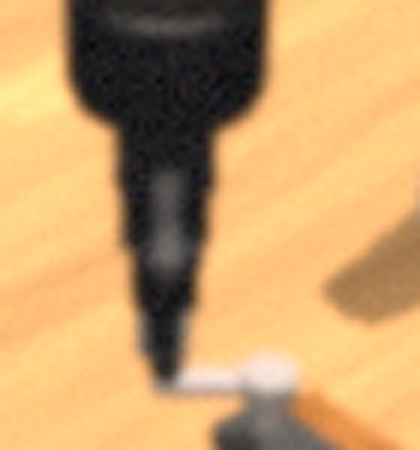

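```bash
cat > plan.py <<'E'
import numpy as np,sys
def rows(th0,n,st=0.2,r=42,off=(0,0)):
    th=th0-st*np.arange(n+1); p=r*np.c_[np.cos(th),np.sin(th)]; d=np.diff(p,axis=0)/20
    for k,x in enumerate(d): print(k,round(th[k+1],2),x.round(2).tolist())
rows(-2.27,29)
E
python3 plan.py
```

```text
0 -2.47 [-0.29, 0.3]
1 -2.67 [-0.23, 0.35]
2 -2.87 [-0.15, 0.39]
3 -3.07 [-0.07, 0.41]
4 -3.27 [0.01, 0.42]
5 -3.47 [0.09, 0.41]
6 -3.67 [0.17, 0.38]
7 -3.87 [0.25, 0.34]
8 -4.07 [0.31, 0.28]
9 -4.27 [0.36, 0.22]
10 -4.47 [0.39, 0.14]
11 -4.67 [0.42, 0.06]
12 -4.87 [0.42, -0.02]
13 -5.07 [0.41, -0.11]
14 -5.27 [0.38, -0.19]
15 -5.47 [0.33, -0.26]
16 -5.67 [0.27, -0.32]
17 -5.87 [0.21, -0.37]
18 -6.07 [0.13, -0.4]
19 -6.27 [0.05, -0.42]
20 -6.47 [-0.04, -0.42]
21 -6.67 [-0.12, -0.4]
22 -6.87 [-0.2, -0.37]
23 -7.07 [-0.27, -0.32]
24 -7.27 [-0.32, -0.26]
25 -7.47 [-0.37, -0.2]
26 -7.67 [-0.4, -0.12]
27 -7.87 [-0.42, -0.04]
28 -8.07 [-0.42, 0.05]
```

Emit:
step_arm([
  {"jaw": 1,"x": -0.29,"y": 0.3,"z": -0.016,"yaw": 0},
  {"jaw": 1,"x": -0.23,"y": 0.35,"z": -0.016,"yaw": 0},
  {"jaw": 1,"x": -0.15,"y": 0.39,"z": -0.016,"yaw": 0},
  {"jaw": 1,"x": -0.07,"y": 0.41,"z": -0.016,"yaw": 0},
])

```text
time: 7.27
eef_pos: [456.7, 70.4, 104.2]
ee_rot: [0.0, 0.904, 0.428, -0.001]
contact_force: [-0.8, -3.7, -12.0]
opening: 11.6
```

Emit:
step_arm([
  {"jaw": 1,"x": 0.01,"y": 0.42,"z": -0.016,"yaw": 0},
  {"jaw": 1,"x": 0.09,"y": 0.41,"z": -0.016,"yaw": 0},
  {"jaw": 1,"x": 0.17,"y": 0.38,"z": -0.016,"yaw": 0},
  {"jaw": 1,"x": 0.25,"y": 0.34,"z": -0.016,"yaw": 0},
  {"jaw": 1,"x": 0.31,"y": 0.28,"z": -0.016,"yaw": 0},
])

```text
time: 7.68
eef_pos: [474.1, 108.1, 102.6]
ee_rot: [-0.0, 0.904, 0.428, -0.001]
contact_force: [-3.9, -1.1, -14.0]
opening: 11.5
```

Emit:
step_arm([
  {"jaw": 1,"x": 0.36,"y": 0.22,"z": -0.016,"yaw": 0},
  {"jaw": 1,"x": 0.39,"y": 0.14,"z": -0.016,"yaw": 0},
  {"jaw": 1,"x": 0.42,"y": 0.06,"z": -0.016,"yaw": 0},
  {"jaw": 1,"x": 0.42,"y": -0.02,"z": -0.016,"yaw": 0},
])

```text
time: 8.02
eef_pos: [507.0, 115.1, 101.3]
ee_rot: [-0.0, 0.904, 0.428, -0.0]
contact_force: [-4.8, -0.8, -16.7]
opening: 12.0
```

Emit:
step_arm([
  {"jaw": 1,"x": 0.41,"y": -0.11,"z": -0.03,"yaw": 0},
  {"jaw": 1,"x": 0.38,"y": -0.19,"z": -0.03,"yaw": 0},
  {"jaw": 1,"x": 0.33,"y": -0.26,"z": -0.03,"yaw": 0},
  {"jaw": 1,"x": 0.27,"y": -0.32,"z": -0.02,"yaw": 0},
  {"jaw": 1,"x": 0.21,"y": -0.37,"z": -0.02,"yaw": 0},
])

```text
time: 8.43
eef_pos: [538.6, 88.6, 99.3]
ee_rot: [0.0, 0.904, 0.427, -0.001]
contact_force: [-15.3, -2.9, 1.3]
opening: 11.6
```

Emit:
step_arm([
  {"jaw": 1,"x": 0.13,"y": -0.4,"z": -0.016,"yaw": 0},
  {"jaw": 1,"x": 0.05,"y": -0.42,"z": -0.016,"yaw": 0},
  {"jaw": 1,"x": -0.04,"y": -0.42,"z": -0.016,"yaw": 0},
  {"jaw": 1,"x": -0.12,"y": -0.4,"z": -0.016,"yaw": 0},
])

```text
time: 8.77
eef_pos: [538.1, 57.4, 98.1]
ee_rot: [-0.001, 0.904, 0.428, -0.001]
contact_force: [-18.1, 11.2, 2.2]
opening: 12.0
```

Emit:
step_arm([
  {"jaw": 1,"x": -0.27,"y": -0.37,"z": -0.016,"yaw": 0},
  {"jaw": 1,"x": -0.27,"y": -0.32,"z": -0.016,"yaw": 0},
  {"jaw": 1,"x": -0.32,"y": -0.26,"z": -0.016,"yaw": 0},
])

```text
time: 9.02
eef_pos: [522.6, 38.9, 97.5]
ee_rot: [-0.001, 0.904, 0.428, 0.001]
contact_force: [-2.3, 12.4, -8.6]
opening: 11.6
```

Emit:
step_arm([
  {"jaw": 1,"x": -0.37,"y": -0.2,"z": -0.016,"yaw": 0},
  {"jaw": 1,"x": -0.4,"y": -0.12,"z": -0.016,"yaw": 0},
])

```text
time: 9.18
eef_pos: [508.0, 32.5, 97.0]
ee_rot: [-0.0, 0.904, 0.428, 0.002]
contact_force: [2.6, 11.7, -12.7]
opening: 11.7
```

Emit:
step_arm([
  {"jaw": 1,"x": -0.42,"y": -0.04,"z": -0.016,"yaw": 0},
  {"jaw": 1,"x": -0.32,"y": 0.04,"z": -0.016,"yaw": 0},
  {"jaw": 1,"x": 0,"y": 0,"z": 0,"yaw": 0},
])

```text
time: 9.43
eef_pos: [492.9, 32.1, 96.5]
ee_rot: [0.0, 0.904, 0.428, 0.002]
contact_force: [0.4, 7.3, -13.2]
opening: 11.6
```

Emit:
step_arm([
  {"jaw": -0.2,"x": 0,"y": 0,"z": 0,"yaw": 0},
  {"jaw": -0.2,"x": 0,"y": 0,"z": 0,"yaw": 0},
  {"jaw": -0.2,"x": 0,"y": 0,"z": 0,"yaw": 0},
  {"jaw": -0.2,"x": 0,"y": 0,"z": 0.4,"yaw": 0},
  {"jaw": -0.2,"x": 0,"y": 0,"z": 0.9,"yaw": 0},
  {"jaw": -0.2,"x": 0,"y": 0,"z": 0.9,"yaw": 0},
  {"jaw": -0.2,"x": 0,"y": 0,"z": 0.4,"yaw": 0},
  {"jaw": -0.2,"x": 0.2,"y": -0.78,"z": 0,"yaw": 1},
  {"jaw": -0.2,"x": 0.1,"y": -0.9,"z": 0,"yaw": 1},
  {"jaw": -0.2,"x": 0.1,"y": -0.9,"z": 0,"yaw": 1},
  {"jaw": -0.2,"x": 0.1,"y": -0.9,"z": 0,"yaw": 1},
  {"jaw": -0.2,"x": 0.1,"y": -0.9,"z": 0,"yaw": 1},
  {"jaw": -0.2,"x": 0.1,"y": -0.9,"z": 0,"yaw": 1},
  {"jaw": -0.2,"x": 0.1,"y": 0,"z": 0,"yaw": 1},
  {"jaw": -0.2,"x": 0,"y": 0,"z": 0,"yaw": 0.67},
  {"jaw": -0.2,"x": 0,"y": 0,"z": 0,"yaw": 0},
])

```text
time: 10.77
eef_pos: [507.6, -74.6, 147.8]
ee_rot: [0.0, 0.677, 0.736, 0.0]
contact_force: [-0.2, -0.2, -0.5]
opening: 51.2
```

Run:
```python
from h import *
o=ctrl.observe(); print(o["eef_pos"],o["ee_rot"])
im,d,P=snap("scene","s4"); im2,d2,P2=snap("top","t4")
a=cv2.resize(im[110:300,230:400,::-1],(510,570),interpolation=cv2.INTER_CUBIC)
cv2.imwrite("pics/s4c.png",a)
P=P.reshape(-1,3);x,y,z=P.T
s=(z>130)&(x>480)&(x<560)&(y>-110)&(y<-40)&(z<200)
for zz in range(132,200,6):
    k=s&(abs(z-zz)<3)
    if k.any(): print(zz,k.sum(),P[k].min(0).round(),P[k].max(0).round())
s=(y>0)&(y<130)&(x>430)&(x<570)&(z>128)&(z<160); print("knob",s.sum(),np.median(P[s],0).round(1))
for Q,l in((P,"scene"),(P2.reshape(-1,3),"top")):
    x,y,z=Q.T; s=(y<-30)&(y>-140)&(x<570)&(x>470)&(z>86)&(z<98)
    if s.sum()>20: print(l,"stamptop",s.sum(),cv2.minAreaRect(Q[s][:,:2].astype(np.float32)))
    s=(x>430)&(x<560)&(y>-125)&(y<160)&(abs(z-36)<5); 
    for y0 in(-115,-35,-15,15,125,145):
        k=s&(abs(y-y0)<6)
        if k.sum()>5: print(y0,x[k].min().round(1),x[k].max().round(1),end="|")
    print()
```

```text
[507.64848979 -74.61854879 147.81929133] [1.99029587e-04 6.77343402e-01 7.35666933e-01 1.99781277e-04]
180 10 [482. -87. 179.] [542. -71. 182.]
186 28 [480. -89. 184.] [547. -68. 189.]
192 39 [481. -91. 189.] [547. -66. 195.]
198 33 [481. -91. 195.] [549. -67. 200.]
knob 45 [498.2  28.9 142. ]
scene stamptop 131 ((509.318115234375, -75.06549072265625), (27.00118637084961, 35.848968505859375), 6.252084255218506)
-115 478.1 549.2|-35 488.5 542.3|-15 469.5 541.7|15 467.5 538.5|125 464.6 530.2|145 457.3 526.8|
-35 471.0 538.9|-15 468.1 538.7|15 465.5 534.3|125 458.0 525.5|145 455.3 525.9|
```

View pics/s4c.png

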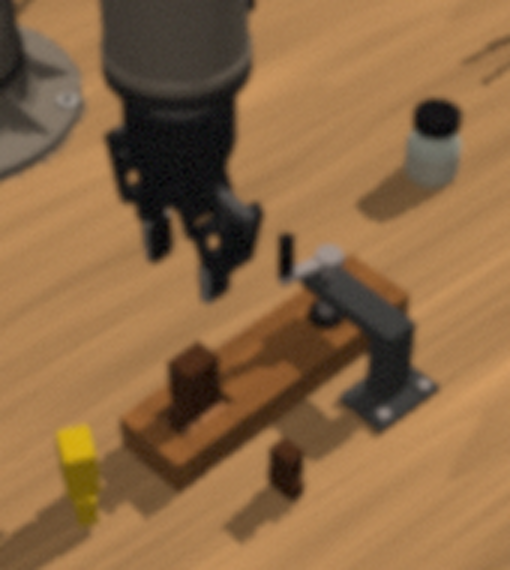

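Emit:
step_arm([
  {"jaw": -0.2,"x": 0.05,"y": 0.13,"z": -0.6,"yaw": 0},
  {"jaw": -0.2,"x": 0,"y": 0,"z": -1,"yaw": 0},
  {"jaw": -0.2,"x": 0,"y": 0,"z": -1,"yaw": 0},
  {"jaw": -0.2,"x": 0,"y": 0,"z": -1,"yaw": 0},
  {"jaw": -0.2,"x": 0,"y": 0,"z": -1,"yaw": 0},
  {"jaw": -0.2,"x": 0,"y": 0,"z": -0.8,"yaw": 0},
  {"jaw": -0.2,"x": 0,"y": 0,"z": -0.4,"yaw": 0},
  {"jaw": -0.2,"x": 0,"y": 0,"z": 0,"yaw": 0},
])

```text
time: 11.53
eef_pos: [507.1, -70.9, 29.7]
ee_rot: [-0.001, 0.678, 0.735, -0.001]
contact_force: [-0.6, 0.2, 0.3]
opening: 51.2
```

Emit:
step_arm([
  {"jaw": 1,"x": 0,"y": 0,"z": 0,"yaw": 0},
  {"jaw": 1,"x": 0,"y": 0,"z": 0,"yaw": 0},
  {"jaw": 1,"x": 0,"y": 0,"z": 0,"yaw": 0},
  {"jaw": 1,"x": 0,"y": 0,"z": 0,"yaw": 0},
])

```text
time: 11.87
eef_pos: [508.6, -71.5, 32.5]
ee_rot: [0.0, 0.678, 0.735, 0.0]
contact_force: [-3.0, 1.2, 7.2]
opening: 25.2
```

Run:
```python
from h import *
o=ctrl.observe(); print(o["eef_pos"],o["contact_force"],o["wrist_torque"],o["opening"])
im,d,P=snap("scene","s5")
cv2.imwrite("pics/s5c.png",cv2.resize(im[200:290,250:360,::-1],(660,540),interpolation=cv2.INTER_CUBIC))
```

```text
[508.62028332 -71.46137254  32.50530905] [-2.95317864  1.164514    7.16700852] [ 0.32606235  0.99051625 -0.00686151] 25.247919467586744
```

View pics/s5c.png

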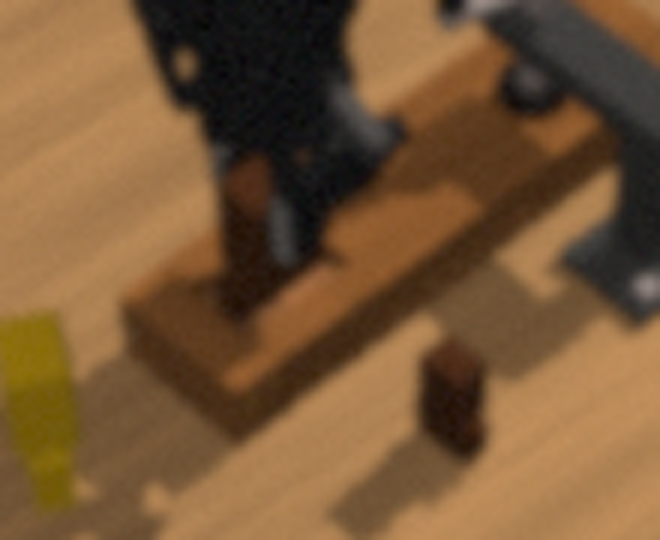

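Picture: the near fingertip is at crop (290,250) and the jaws straddle the stamp head. The opening of 25.2 matches the 26 mm head, so it is gripped. Starting the rock gently, away from the clamp first.

Emit:
step_arm([
  {"jaw": 1,"x": 0.008,"y": -0.1,"z": 0.01,"yaw": 0},
  {"jaw": 1,"x": 0.008,"y": -0.1,"z": 0.01,"yaw": 0},
  {"jaw": 1,"x": 0,"y": 0,"z": 0,"yaw": 0},
])

```text
time: 12.17
eef_pos: [508.7, -72.9, 32.6]
ee_rot: [-0.001, 0.678, 0.735, 0.001]
contact_force: [-4.8, 16.0, 4.1]
opening: 25.1
```

```bash
cat > obs.py <<'E'
from rig import ctrl
o=ctrl.observe()
print(o["time"],o["eef_pos"].round(2),"q",o["ee_rot"].round(4),"F",o["contact_force"].round(1),"T",o["wrist_torque"].round(2),round(o["opening"],1))
E
python3 obs.py
```

```text
12.1667 [508.68 -72.9   32.59] q [-7.000e-04  6.778e-01  7.352e-01  1.000e-03] F [-4.8 16.   4.1] T [ 3.61  1.17 -0.01] 25.1
```

Emit:
step_arm([
  {"jaw": 1,"x": 0.008,"y": -0.1,"z": 0,"yaw": 0},
  {"jaw": 1,"x": 0.008,"y": -0.1,"z": 0,"yaw": 0},
  {"jaw": 1,"x": 0,"y": 0,"z": 0,"yaw": 0},
])

```text
time: 12.42
eef_pos: [509.0, -76.4, 32.6]
ee_rot: [-0.001, 0.678, 0.735, 0.001]
contact_force: [-5.8, 18.3, 5.9]
opening: 25.2
```

```bash
python3 obs.py
```

```text
12.4167 [508.97 -76.42  32.64] q [-0.0009  0.6776  0.7354  0.0011] F [-5.8 18.3  5.9] T [ 4.44  1.36 -0.05] 25.2
```

Emit:
step_arm([
  {"jaw": 1,"x": -0.008,"y": 0.1,"z": 0.006,"yaw": 0},
  {"jaw": 1,"x": -0.008,"y": 0.1,"z": 0.006,"yaw": 0},
  {"jaw": 1,"x": -0.008,"y": 0.1,"z": 0.006,"yaw": 0},
  {"jaw": 1,"x": -0.008,"y": 0.1,"z": 0.006,"yaw": 0},
  {"jaw": 1,"x": -0.008,"y": 0.1,"z": 0.006,"yaw": 0},
  {"jaw": 1,"x": -0.008,"y": 0.1,"z": 0.006,"yaw": 0},
  {"jaw": 1,"x": -0.008,"y": 0.1,"z": 0.006,"yaw": 0},
  {"jaw": 1,"x": -0.008,"y": 0.1,"z": 0.006,"yaw": 0},
])

```text
time: 13.08
eef_pos: [507.7, -67.1, 33.2]
ee_rot: [0.001, 0.679, 0.734, -0.001]
contact_force: [1.8, -18.1, -7.8]
opening: 24.9
```

```bash
python3 obs.py
```

```text
13.0833 [507.74 -67.07  33.18] q [ 0.0013  0.6794  0.7337 -0.0011] F [  1.8 -18.1  -7.8] T [-4.23 -0.32  0.11] 24.9
```

Emit:
step_arm([
  {"jaw": 1,"x": -0.008,"y": 0.1,"z": 0.006,"yaw": 0},
  {"jaw": 1,"x": 0,"y": 0,"z": 0,"yaw": 0},
])

```text
time: 13.25
eef_pos: [507.5, -64.7, 33.2]
ee_rot: [0.001, 0.679, 0.734, -0.001]
contact_force: [1.8, -16.2, -7.0]
opening: 24.8
```

```bash
python3 obs.py; python3 -c "
from h import *
snap('scene','e1')"
```

```text
13.25 [507.47 -64.68  33.19] q [ 0.0011  0.6792  0.7339 -0.0011] F [  1.8 -16.2  -7. ] T [-3.92 -0.38  0.15] 24.8
```

Emit:
step_arm([
  {"jaw": 1,"x": 0.008,"y": -0.1,"z": 0.007,"yaw": 0},
  {"jaw": 1,"x": 0.008,"y": -0.1,"z": 0.007,"yaw": 0},
  {"jaw": 1,"x": 0.008,"y": -0.1,"z": 0.007,"yaw": 0},
  {"jaw": 1,"x": 0.008,"y": -0.1,"z": 0.007,"yaw": 0},
  {"jaw": 1,"x": 0.008,"y": -0.1,"z": 0.007,"yaw": 0},
  {"jaw": 1,"x": 0.008,"y": -0.1,"z": 0.007,"yaw": 0},
  {"jaw": 1,"x": 0.008,"y": -0.1,"z": 0.007,"yaw": 0},
  {"jaw": 1,"x": 0.008,"y": -0.1,"z": 0.007,"yaw": 0},
  {"jaw": 1,"x": 0.008,"y": -0.1,"z": 0.007,"yaw": 0},
  {"jaw": 1,"x": 0,"y": 0,"z": 0,"yaw": 0},
])

```text
time: 14.13
eef_pos: [508.7, -76.7, 34.2]
ee_rot: [-0.001, 0.678, 0.735, 0.001]
contact_force: [-2.5, 15.5, -7.1]
opening: 25.2
```

```bash
python3 obs.py
python3 - <<'E'
from h import *
b,_,_=snap('scene','e2'); a=cv2.imread('pics/e1.png')
f=lambda i:cv2.convertScaleAbs(cv2.resize(i[215:265,275:315],(400,500),interpolation=cv2.INTER_CUBIC),alpha=1.8)
cv2.imwrite("pics/ee.png",np.hstack([f(a),f(b[:,:,::-1])]))
E
```

```text
14.1333 [508.7  -76.72  34.16] q [-0.0011  0.6776  0.7354  0.0009] F [-2.5 15.5 -7.1] T [ 3.76  0.57 -0.07] 25.2
```

View pics/ee.png

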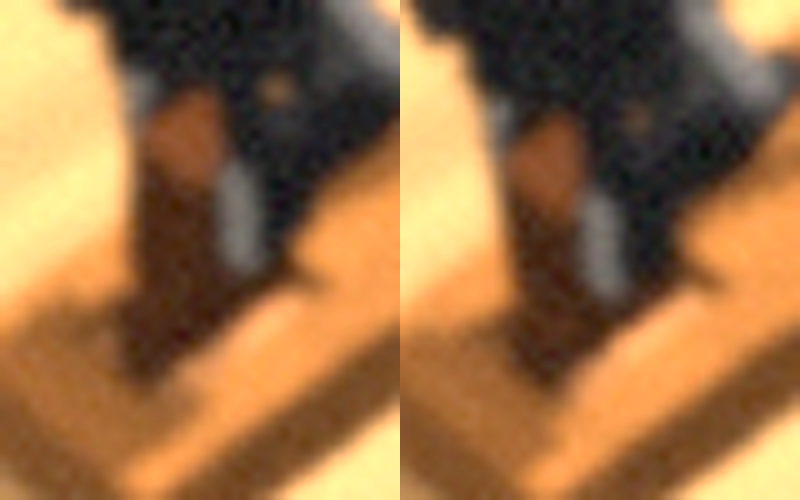

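The two extremes compared: the head top moves about 4 px between (140,130) and (110,150), while the base barely moves. So the stamp is really rocking, not sliding. Continuing.

Emit:
step_arm([
  {"jaw": 1,"x": -0.008,"y": 0.1,"z": 0.008,"yaw": 0},
  {"jaw": 1,"x": -0.008,"y": 0.1,"z": 0.008,"yaw": 0},
  {"jaw": 1,"x": -0.008,"y": 0.1,"z": 0.008,"yaw": 0},
  {"jaw": 1,"x": -0.008,"y": 0.1,"z": 0.008,"yaw": 0},
  {"jaw": 1,"x": -0.008,"y": 0.1,"z": 0.008,"yaw": 0},
  {"jaw": 1,"x": -0.008,"y": 0.1,"z": 0.008,"yaw": 0},
  {"jaw": 1,"x": -0.008,"y": 0.1,"z": 0.008,"yaw": 0},
  {"jaw": 1,"x": -0.008,"y": 0.1,"z": 0.008,"yaw": 0},
  {"jaw": 1,"x": -0.008,"y": 0.1,"z": 0.008,"yaw": 0},
])

```text
time: 14.93
eef_pos: [507.2, -64.8, 35.6]
ee_rot: [0.001, 0.679, 0.734, -0.001]
contact_force: [2.3, -17.5, -14.2]
opening: 24.9
```

Emit:
step_arm([
  {"jaw": 1,"x": 0.008,"y": -0.1,"z": 0.008,"yaw": 0},
  {"jaw": 1,"x": 0.008,"y": -0.1,"z": 0.008,"yaw": 0},
  {"jaw": 1,"x": 0.008,"y": -0.1,"z": 0.008,"yaw": 0},
  {"jaw": 1,"x": 0.008,"y": -0.1,"z": 0.008,"yaw": 0},
  {"jaw": 1,"x": 0.008,"y": -0.1,"z": 0.008,"yaw": 0},
  {"jaw": 1,"x": 0.008,"y": -0.1,"z": 0.008,"yaw": 0},
  {"jaw": 1,"x": 0.008,"y": -0.1,"z": 0.008,"yaw": 0},
  {"jaw": 1,"x": 0.008,"y": -0.1,"z": 0.008,"yaw": 0},
  {"jaw": 1,"x": 0.008,"y": -0.1,"z": 0.008,"yaw": 0},
])

```text
time: 15.68
eef_pos: [508.6, -76.3, 37.0]
ee_rot: [-0.001, 0.677, 0.736, 0.001]
contact_force: [-2.4, 17.0, -9.4]
opening: 25.0
```

Emit:
step_arm([
  {"jaw": 1,"x": -0.008,"y": 0.1,"z": 0.004,"yaw": 0},
  {"jaw": 1,"x": -0.008,"y": 0.1,"z": 0.004,"yaw": 0},
  {"jaw": 1,"x": -0.008,"y": 0.1,"z": 0.004,"yaw": 0},
  {"jaw": 1,"x": -0.008,"y": 0.1,"z": 0.004,"yaw": 0},
  {"jaw": 1,"x": -0.008,"y": 0.1,"z": 0.004,"yaw": 0},
  {"jaw": 1,"x": -0.008,"y": 0.1,"z": 0.004,"yaw": 0},
  {"jaw": 1,"x": -0.008,"y": 0.1,"z": 0.004,"yaw": 0},
  {"jaw": 1,"x": -0.008,"y": 0.1,"z": 0.004,"yaw": 0},
  {"jaw": 1,"x": -0.008,"y": 0.1,"z": 0.004,"yaw": 0},
])

```text
time: 16.43
eef_pos: [507.5, -64.8, 38.1]
ee_rot: [0.001, 0.679, 0.734, -0.001]
contact_force: [1.3, -18.6, -11.5]
opening: 25.2
```

Emit:
step_arm([
  {"jaw": 1,"x": 0.008,"y": -0.1,"z": 0.008,"yaw": 0},
  {"jaw": 1,"x": 0.008,"y": -0.1,"z": 0.008,"yaw": 0},
  {"jaw": 1,"x": 0.008,"y": -0.1,"z": 0.008,"yaw": 0},
  {"jaw": 1,"x": 0.008,"y": -0.1,"z": 0.008,"yaw": 0},
  {"jaw": 1,"x": 0.008,"y": -0.1,"z": 0.008,"yaw": 0},
  {"jaw": 1,"x": 0.008,"y": -0.1,"z": 0.008,"yaw": 0},
  {"jaw": 1,"x": 0.008,"y": -0.1,"z": 0.008,"yaw": 0},
  {"jaw": 1,"x": 0.008,"y": -0.1,"z": 0.008,"yaw": 0},
  {"jaw": 1,"x": 0.008,"y": -0.1,"z": 0.008,"yaw": 0},
])

```text
time: 17.18
eef_pos: [508.7, -76.4, 39.3]
ee_rot: [-0.001, 0.677, 0.736, 0.001]
contact_force: [-3.2, 17.1, -7.1]
opening: 24.9
```

Run:
```python
from h import *
a=cv2.imread("pics/e2.png").astype(float); im,d,P=snap("scene","e3"); b=im[:,:,::-1].astype(float)
# rack motion check: phase correlation on rack end/far-end patches and clamp reference
for n,(r0,r1,c0,c1) in {"stampend":(252,285,262,295),"mid":(222,262,305,345),"clampcol":(215,255,345,378),"yellow":(248,292,244,262)}.items():
    f=lambda i:i[r0:r1,c0:c1].mean(2)
    print(n,np.round(cv2.phaseCorrelate(f(a),f(b),cv2.createHanningWindow((c1-c0,r1-r0),cv2.CV_64F)),2), np.abs(f(a)-f(b)).mean().round(1))
```

```text
Traceback (most recent call last):
ValueError: setting an array element with a sequence. The requested array has an inhomogeneous shape after 1 dimensions. The detected shape was (2,) + inhomogeneous part.
```

Emit:
step_arm([
  {"jaw": 1,"x": -0.008,"y": 0.1,"z": 0.005,"yaw": 0},
  {"jaw": 1,"x": -0.008,"y": 0.1,"z": 0.005,"yaw": 0},
  {"jaw": 1,"x": -0.008,"y": 0.1,"z": 0.005,"yaw": 0},
  {"jaw": 1,"x": -0.008,"y": 0.1,"z": 0.005,"yaw": 0},
  {"jaw": 1,"x": -0.008,"y": 0.1,"z": 0.005,"yaw": 0},
  {"jaw": 1,"x": -0.008,"y": 0.1,"z": 0.005,"yaw": 0},
  {"jaw": 1,"x": -0.008,"y": 0.1,"z": 0.005,"yaw": 0},
  {"jaw": 1,"x": -0.008,"y": 0.1,"z": 0.005,"yaw": 0},
  {"jaw": 1,"x": -0.008,"y": 0.1,"z": 0.005,"yaw": 0},
])

```text
time: 17.98
eef_pos: [507.5, -64.7, 40.4]
ee_rot: [0.001, 0.679, 0.734, -0.001]
contact_force: [1.6, -18.4, -10.1]
opening: 25.0
```

Emit:
step_arm([
  {"jaw": 1,"x": 0.008,"y": -0.1,"z": 0.008,"yaw": 0},
  {"jaw": 1,"x": 0.008,"y": -0.1,"z": 0.008,"yaw": 0},
  {"jaw": 1,"x": 0.008,"y": -0.1,"z": 0.008,"yaw": 0},
  {"jaw": 1,"x": 0.008,"y": -0.1,"z": 0.008,"yaw": 0},
  {"jaw": 1,"x": 0.008,"y": -0.1,"z": 0.008,"yaw": 0},
  {"jaw": 1,"x": 0.008,"y": -0.1,"z": 0.008,"yaw": 0},
  {"jaw": 1,"x": 0.008,"y": -0.1,"z": 0.008,"yaw": 0},
  {"jaw": 1,"x": 0.008,"y": -0.1,"z": 0.008,"yaw": 0},
  {"jaw": 1,"x": 0.008,"y": -0.1,"z": 0.008,"yaw": 0},
])

```text
time: 18.73
eef_pos: [508.8, -76.5, 41.6]
ee_rot: [-0.001, 0.677, 0.736, 0.001]
contact_force: [-2.8, 16.7, -9.1]
opening: 25.0
```

```bash
cat > rackchk.py <<'E'
from h import *
import sys
a=cv2.imread("pics/s4.png" if len(sys.argv)>2 else "pics/e2.png").astype(float); im,d,P=snap("scene",sys.argv[1]); b=im[:,:,::-1].astype(float)
for n,(r0,r1,c0,c1) in {"stampend":(252,285,262,295),"mid":(222,262,305,345),"clampcol":(215,255,345,378),"yellow":(248,292,244,262)}.items():
    f=lambda i:i[r0:r1,c0:c1].mean(2)
    s,c=cv2.phaseCorrelate(f(a),f(b),cv2.createHanningWindow((c1-c0,r1-r0),cv2.CV_64F)); print(n,np.round(s,2),round(c,2),np.abs(f(a)-f(b)).mean().round(1))
E
python3 rackchk.py e3; python3 obs.py
```

```text
stampend [-0.1  -0.34] 1.05 2.2
mid [-0.18 -0.03] 1.1 3.0
clampcol [0.1  0.19] 1.17 1.6
yellow [-0.17  1.14] 1.05 2.4
18.7833 [508.78 -76.95  41.62] q [-0.0011  0.6776  0.7355  0.0008] F [-4.1 15.3 -7.2] T [ 3.64  0.96 -0.05] 25.0
```

Emit:
step_arm([
  {"jaw": 1,"x": -0.008,"y": 0.1,"z": 0.005,"yaw": 0},
  {"jaw": 1,"x": -0.008,"y": 0.1,"z": 0.005,"yaw": 0},
  {"jaw": 1,"x": -0.008,"y": 0.1,"z": 0.005,"yaw": 0},
  {"jaw": 1,"x": -0.008,"y": 0.1,"z": 0.005,"yaw": 0},
  {"jaw": 1,"x": -0.008,"y": 0.1,"z": 0.005,"yaw": 0},
  {"jaw": 1,"x": -0.008,"y": 0.1,"z": 0.005,"yaw": 0},
  {"jaw": 1,"x": -0.008,"y": 0.1,"z": 0.005,"yaw": 0},
  {"jaw": 1,"x": -0.008,"y": 0.1,"z": 0.005,"yaw": 0},
  {"jaw": 1,"x": -0.008,"y": 0.1,"z": 0.005,"yaw": 0},
])

```text
time: 19.53
eef_pos: [507.6, -64.6, 42.7]
ee_rot: [0.001, 0.679, 0.734, -0.001]
contact_force: [0.7, -16.4, -10.5]
opening: 24.7
```

Emit:
step_arm([
  {"jaw": 1,"x": 0.008,"y": -0.1,"z": 0.008,"yaw": 0},
  {"jaw": 1,"x": 0.008,"y": -0.1,"z": 0.008,"yaw": 0},
  {"jaw": 1,"x": 0.008,"y": -0.1,"z": 0.008,"yaw": 0},
  {"jaw": 1,"x": 0.008,"y": -0.1,"z": 0.008,"yaw": 0},
  {"jaw": 1,"x": 0.008,"y": -0.1,"z": 0.008,"yaw": 0},
  {"jaw": 1,"x": 0.008,"y": -0.1,"z": 0.008,"yaw": 0},
  {"jaw": 1,"x": 0.008,"y": -0.1,"z": 0.008,"yaw": 0},
  {"jaw": 1,"x": 0.008,"y": -0.1,"z": 0.008,"yaw": 0},
  {"jaw": 1,"x": 0.008,"y": -0.1,"z": 0.008,"yaw": 0},
])

```text
time: 20.28
eef_pos: [508.8, -76.5, 43.9]
ee_rot: [-0.001, 0.677, 0.736, 0.001]
contact_force: [-3.2, 16.7, -9.4]
opening: 24.9
```

```bash
python3 obs.py
```

```text
20.2833 [508.76 -76.49  43.95] q [-0.0012  0.6774  0.7356  0.0009] F [-3.2 16.7 -9.4] T [ 3.8   0.83 -0.16] 24.9
```

Run:
```python
from h import *
snap("scene","e4")
T=[]
for n in("s5","e2","e3","e4"):
    im=cv2.imread(f"pics/{n}.png").astype(int); P=cloud("scene",np.load(n+".npy"))
    m=np.zeros(im.shape[:2],bool); m[215:262,280:305]=1
    brown=m&(im[...,2]-im[...,0]>12)&(im[...,2]<110)&(P[...,2]>45)&(P[...,0]<540)
    z=P[brown]; print(n,brown.sum(),np.percentile(z[:,2],[50,80,90,95,98]).round(1), np.argwhere(brown).min(0))
    T.append(cv2.convertScaleAbs(cv2.resize(im[212:262,278:305].astype(np.uint8),(200,370),interpolation=cv2.INTER_CUBIC),alpha=1.8))
cv2.imwrite("pics/t.png",np.hstack(T))
```

```text
s5 247 [ 87.2  92.9 112.2 118.8 128.5] [217 280]
e2 230 [ 87.8  94.3 113.  119.9 130.3] [218 280]
e3 260 [ 88.8  97.8 118.8 126.  138.3] [216 280]
e4 268 [ 90.4  99.9 120.2 128.2 137.9] [215 280]
```

View pics/t.png

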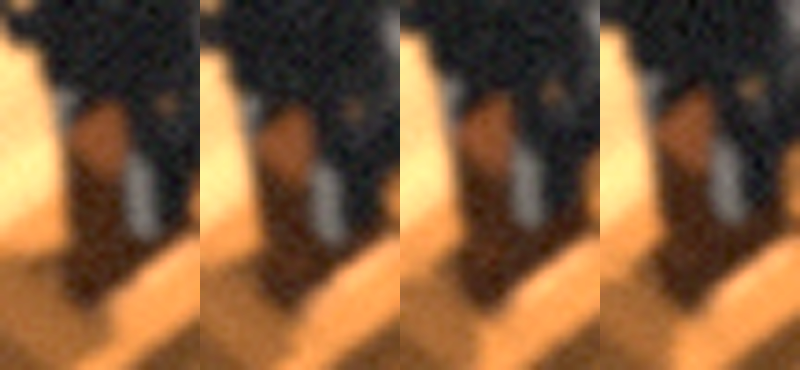

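Emit:
step_arm([
  {"jaw": 1,"x": -0.008,"y": 0.1,"z": 0.006,"yaw": 0},
  {"jaw": 1,"x": -0.008,"y": 0.1,"z": 0.006,"yaw": 0},
  {"jaw": 1,"x": -0.008,"y": 0.1,"z": 0.006,"yaw": 0},
  {"jaw": 1,"x": -0.008,"y": 0.1,"z": 0.006,"yaw": 0},
  {"jaw": 1,"x": -0.008,"y": 0.1,"z": 0.006,"yaw": 0},
  {"jaw": 1,"x": -0.008,"y": 0.1,"z": 0.006,"yaw": 0},
  {"jaw": 1,"x": -0.008,"y": 0.1,"z": 0.006,"yaw": 0},
  {"jaw": 1,"x": -0.008,"y": 0.1,"z": 0.006,"yaw": 0},
  {"jaw": 1,"x": -0.008,"y": 0.1,"z": 0.006,"yaw": 0},
])

```text
time: 21.08
eef_pos: [507.5, -64.4, 45.1]
ee_rot: [0.001, 0.679, 0.734, -0.001]
contact_force: [0.4, -14.4, -12.6]
opening: 24.7
```

Emit:
step_arm([
  {"jaw": 1,"x": 0.008,"y": -0.1,"z": 0.005,"yaw": 0},
  {"jaw": 1,"x": 0.008,"y": -0.1,"z": 0.005,"yaw": 0},
  {"jaw": 1,"x": 0.008,"y": -0.1,"z": 0.005,"yaw": 0},
  {"jaw": 1,"x": 0.008,"y": -0.1,"z": 0.005,"yaw": 0},
  {"jaw": 1,"x": 0.008,"y": -0.1,"z": 0.005,"yaw": 0},
])

```text
time: 21.5
eef_pos: [508.1, -68.9, 45.6]
ee_rot: [-0.001, 0.678, 0.735, 0.001]
contact_force: [-4.6, 16.2, -6.3]
opening: 25.0
```

```bash
python3 obs.py
```

```text
21.5 [508.13 -68.91  45.58] q [-0.0011  0.6777  0.7354  0.0008] F [-4.6 16.2 -6.3] T [ 4.23  1.34 -0.17] 25.0
```

Emit:
step_arm([
  {"jaw": 1,"x": 0.008,"y": -0.1,"z": 0.01,"yaw": 0},
  {"jaw": 1,"x": 0.008,"y": -0.1,"z": 0.01,"yaw": 0},
  {"jaw": 1,"x": 0.008,"y": -0.1,"z": 0.01,"yaw": 0},
  {"jaw": 1,"x": 0.008,"y": -0.1,"z": 0.01,"yaw": 0},
])

```text
time: 21.83
eef_pos: [508.7, -76.7, 46.3]
ee_rot: [-0.001, 0.678, 0.735, 0.001]
contact_force: [-5.0, 12.8, -9.2]
opening: 25.6
```

Emit:
step_arm([
  {"jaw": 1,"x": -0.008,"y": 0.1,"z": 0.006,"yaw": 0},
  {"jaw": 1,"x": -0.008,"y": 0.1,"z": 0.006,"yaw": 0},
  {"jaw": 1,"x": -0.008,"y": 0.1,"z": 0.006,"yaw": 0},
  {"jaw": 1,"x": -0.008,"y": 0.1,"z": 0.006,"yaw": 0},
  {"jaw": 1,"x": -0.008,"y": 0.1,"z": 0.006,"yaw": 0},
  {"jaw": 1,"x": -0.008,"y": 0.1,"z": 0.006,"yaw": 0},
  {"jaw": 1,"x": -0.008,"y": 0.1,"z": 0.006,"yaw": 0},
  {"jaw": 1,"x": -0.008,"y": 0.1,"z": 0.006,"yaw": 0},
])

```text
time: 22.5
eef_pos: [507.7, -66.2, 47.4]
ee_rot: [0.001, 0.679, 0.734, -0.001]
contact_force: [-1.0, -14.4, -10.0]
opening: 25.1
```

```bash
python3 obs.py
```

```text
22.5 [507.67 -66.24  47.44] q [ 0.0009  0.6791  0.734  -0.001 ] F [ -1.  -14.4 -10. ] T [-3.62  0.26 -0.04] 25.1
```

Emit:
step_arm([
  {"jaw": 1,"x": 0.008,"y": -0.1,"z": 0.008,"yaw": 0},
  {"jaw": 1,"x": 0.008,"y": -0.1,"z": 0.008,"yaw": 0},
  {"jaw": 1,"x": 0.008,"y": -0.1,"z": 0.008,"yaw": 0},
  {"jaw": 1,"x": 0.008,"y": -0.1,"z": 0.008,"yaw": 0},
  {"jaw": 1,"x": 0.008,"y": -0.1,"z": 0.008,"yaw": 0},
  {"jaw": 1,"x": 0.008,"y": -0.1,"z": 0.008,"yaw": 0},
  {"jaw": 1,"x": 0.008,"y": -0.1,"z": 0.008,"yaw": 0},
  {"jaw": 1,"x": 0.008,"y": -0.1,"z": 0.008,"yaw": 0},
])

```text
time: 23.17
eef_pos: [508.8, -77.0, 48.6]
ee_rot: [-0.001, 0.678, 0.735, 0.001]
contact_force: [-3.7, 13.3, -5.8]
opening: 24.8
```

Emit:
step_arm([
  {"jaw": 1,"x": -0.008,"y": 0.1,"z": 0.006,"yaw": 0},
  {"jaw": 1,"x": -0.008,"y": 0.1,"z": 0.006,"yaw": 0},
  {"jaw": 1,"x": -0.008,"y": 0.1,"z": 0.006,"yaw": 0},
  {"jaw": 1,"x": -0.008,"y": 0.1,"z": 0.006,"yaw": 0},
])

```text
time: 23.5
eef_pos: [508.3, -73.4, 49.0]
ee_rot: [0.001, 0.679, 0.734, -0.001]
contact_force: [-0.2, -13.1, -15.8]
opening: 25.0
```

```bash
python3 obs.py
```

```text
23.5 [508.27 -73.38  49.  ] q [ 6.000e-04  6.787e-01  7.344e-01 -8.000e-04] F [ -0.2 -13.1 -15.8] T [-2.98  0.04 -0.06] 25.0
```

Emit:
step_arm([
  {"jaw": 1,"x": -0.008,"y": 0.1,"z": 0.004,"yaw": 0},
  {"jaw": 1,"x": -0.008,"y": 0.1,"z": 0.004,"yaw": 0},
  {"jaw": 1,"x": -0.008,"y": 0.1,"z": 0.004,"yaw": 0},
  {"jaw": 1,"x": -0.008,"y": 0.1,"z": 0.004,"yaw": 0},
  {"jaw": 1,"x": -0.008,"y": 0.1,"z": 0.004,"yaw": 0},
])

```text
time: 23.92
eef_pos: [507.9, -63.4, 50.1]
ee_rot: [0.001, 0.679, 0.734, -0.001]
contact_force: [-3.4, -11.1, 0.3]
opening: 24.9
```

Emit:
step_arm([
  {"jaw": 1,"x": 0.008,"y": -0.1,"z": 0.008,"yaw": 0},
  {"jaw": 1,"x": 0.008,"y": -0.1,"z": 0.008,"yaw": 0},
  {"jaw": 1,"x": 0.008,"y": -0.1,"z": 0.008,"yaw": 0},
  {"jaw": 1,"x": 0.008,"y": -0.1,"z": 0.008,"yaw": 0},
  {"jaw": 1,"x": 0.008,"y": -0.1,"z": 0.008,"yaw": 0},
  {"jaw": 1,"x": 0.008,"y": -0.1,"z": 0.008,"yaw": 0},
  {"jaw": 1,"x": 0.008,"y": -0.1,"z": 0.008,"yaw": 0},
  {"jaw": 1,"x": 0.008,"y": -0.1,"z": 0.008,"yaw": 0},
  {"jaw": 1,"x": 0.008,"y": -0.1,"z": 0.008,"yaw": 0},
])

```text
time: 24.67
eef_pos: [510.0, -77.9, 51.7]
ee_rot: [0.0, 0.678, 0.735, 0.001]
contact_force: [-2.9, 13.6, 6.8]
opening: 25.0
```

```bash
python3 obs.py; python3 rackchk.py e5
python3 - <<'E'
from h import *
T=[]
for n in("e2","e4","e5"):
    im=cv2.imread(f"pics/{n}.png")
    T.append(cv2.convertScaleAbs(cv2.resize(im[210:265,275:308],(264,440),interpolation=cv2.INTER_CUBIC),alpha=1.8))
cv2.imwrite("pics/t5.png",np.hstack(T))
E
```

```text
24.6667 [509.99 -77.9   51.67] q [1.000e-04 6.779e-01 7.351e-01 1.200e-03] F [-2.9 13.6  6.8] T [ 3.67  0.74 -0.  ] 25.0
stampend [-0.   -0.52] 0.92 3.0
mid [-0.07 -0.02] 1.15 4.0
clampcol [-0.19  0.17] 1.07 1.7
yellow [1.98 6.71] 0.21 4.2
```

View pics/t5.png

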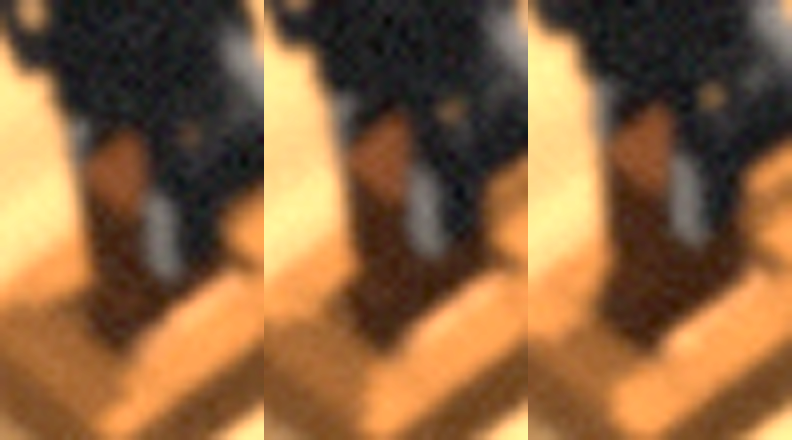

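```bash
cat > lean.py <<'E'
from h import *
import sys
K,R,t=cam("scene")
def lean(n,r0,r1,c0=272,c1=296):
    g=cv2.GaussianBlur(cv2.imread(f"pics/{n}.png"),(0,0),0.7).astype(float).max(2); o=[]
    for r in range(r0,r1):
        row=g[r,c0:c1]; dd=row[:-1]-row[1:]; dd[dd<3]=0
        k=int(np.argmax(dd)); w=slice(max(0,k-2),k+3); o.append((r,c0+0.5+np.average(np.arange(len(dd))[w],weights=dd[w]+1e-6)))
    o=np.array(o); f=np.polyfit(o[:,0],o[:,1],1)
    for _ in range(3):
        e=abs(o[:,1]-np.polyval(f,o[:,0])); k=e<max(.4,1.5*np.median(e)); f=np.polyfit(o[k,0],o[k,1],1)
    return f[0],k.sum(),e[k].std(),o[:,1].round(1)
def px(p): u=K@(R@np.array(p,float)+t); return u[:2]/u[2]
if __name__=="__main__":
    for a in(-.1,0,.1): # top lean toward +y by a : predicted slope dcol/drow at edge corner
        p0=px([497,-90,60]); p1=px([497,-90+30*np.sin(a),90]); print("pred",a,((p0-p1)[0]/(p0-p1)[1]).round(3))
    for n,r0,r1 in(("s4",229,248),("s5",229,248),("e1",228,246),("e2",231,249),("e3",230,248),("e4",229,247),("e5",227,246)):
        s,k,e,c=lean(n,r0,r1); print(n,round(s,3),k,round(e,2),c)
E
python3 lean.py
```

```text
pred -0.1 0.196
pred 0 0.061
pred 0.1 -0.055
s4 0.005 11 0.04 [286.7 285.8 285.5 285.5 285.5 285.6 285.6 285.7 285.7 285.8 285.8 286.2
 286.4 286.5 286.5 286.4 285.6 284.5 282.5]
s5 0.111 16 0.08 [285.  285.1 285.3 285.4 285.6 285.7 285.7 286.1 286.2 286.2 286.3 286.3
 286.4 286.5 286.6 286.5 286.3 285.5 276.1]
e1 0.017 16 0.05 [287.  287.1 287.3 287.4 287.4 287.4 287.4 287.4 287.3 287.3 287.3 287.3
 287.4 287.5 287.5 287.5 286.5 285.7]
e2 0.163 11 0.1 [283.3 283.5 283.7 284.  284.3 284.4 284.6 284.7 284.8 285.3 285.4 285.6
 285.6 285.7 285.5 284.6 283.6 274.3]
e3 0.179 14 0.04 [283.5 283.6 283.8 284.2 284.4 284.5 284.7 284.7 285.1 285.2 285.4 285.6
 285.7 285.7 285.5 285.1 283.7 283.5]
e4 0.172 15 0.04 [283.4 283.6 283.8 284.1 284.3 284.4 284.5 284.6 284.7 285.1 285.2 285.4
 285.6 285.7 285.7 285.4 284.5 283.7]
e5 0.108 17 0.05 [283.  283.  283.1 283.3 283.5 283.6 283.6 283.7 283.7 283.8 284.2 284.2
 284.3 284.5 284.6 284.6 284.5 283.8 283.6]
```

Emit:
step_arm([
  {"jaw": 1,"x": -0.02,"y": 0.1,"z": 0,"yaw": 0},
  {"jaw": 1,"x": -0.02,"y": 0.1,"z": 0,"yaw": 0},
  {"jaw": 1,"x": -0.02,"y": 0.1,"z": 0,"yaw": 0},
  {"jaw": 1,"x": 0,"y": 0.1,"z": 0,"yaw": 0},
  {"jaw": 1,"x": 0,"y": 0,"z": 0,"yaw": 0},
])

```text
time: 25.13
eef_pos: [507.9, -71.2, 51.0]
ee_rot: [0.0, 0.678, 0.735, 0.0]
contact_force: [0.6, -0.4, -1.8]
opening: 24.6
```

```bash
python3 obs.py
```

```text
25.1333 [507.87 -71.21  51.  ] q [1.000e-04 6.782e-01 7.349e-01 0.000e+00] F [ 0.6 -0.4 -1.8] T [0.05 0.05 0.01] 24.6
```

Emit:
step_arm([
  {"jaw": 1,"x": 0,"y": 0,"z": 0.1,"yaw": 0},
  {"jaw": 1,"x": 0,"y": 0,"z": 0.1,"yaw": 0},
  {"jaw": 1,"x": 0,"y": 0,"z": 0,"yaw": 0},
])

```text
time: 25.38
eef_pos: [508.0, -71.6, 55.3]
ee_rot: [0.0, 0.678, 0.735, 0.0]
contact_force: [0.0, 0.2, -0.6]
opening: 24.7
```

```bash
python3 obs.py
```

```text
25.3833 [508.02 -71.59  55.34] q [2.000e-04 6.783e-01 7.348e-01 1.000e-04] F [ 0.   0.2 -0.6] T [-0.04  0.01  0.  ] 24.7
```

Run:
```python
from lean import *
a=[]
for i in range(4): snap("scene",f"f{i}"); s,k,e,c=lean(f"f{i}",226,246); a.append(s); print(round(s,3),k,round(e,2),c if i==0 else "")
print(np.mean(a)); 
for n,r in(("s4",231),("s5",230),("scene0",231)):
    s,k,e,c=lean(n,r,r+14); print(n,round(s,3),k)
```

```text
0.021 16 0.08 [285.  285.1 285.2 285.3 285.4 285.5 285.6 285.6 285.6 285.6 285.7 285.7
 286.3 286.4 286.3 285.7 285.5 285.4 285.4 285.3]
0.01 17 0.09 
0.006 16 0.08 
0.011 17 0.1 
0.012023650081287002
s4 0.089 14
s5 0.114 14
scene0 0.087 14
```

Run:
```python
from lean import *
for lab,ns,r0 in(("ref",["scene0","s4"],231),("s5",["s5"],231),("f",["f0","f1","f2","f3"],227),("e1",["e1"],230),("e2",["e2"],233),("e5",["e5"],228)):
    print(lab,[[round(lean(n,r0+o,r0+o+11)[0],3) for o in(-1,0,1,2)] for n in ns])
print(lean("f1",224,248)[3])
def top(n,cc):
    im=cv2.imread(f"pics/{n}.png").astype(int);P=cloud("scene",np.load(n+".npy"));m=np.zeros(im.shape[:2],bool);m[216:250,282:300]=1
    m&=(im[...,2]-im[...,0]>25)&(P[...,2]>70)&(P[...,2]<125); q=P[m]; zt=np.percentile(q[:,2],85); q=q[abs(q[:,2]-zt)<8]
    return len(q),zt.round(1),np.median(q,0).round(1)
for n in("s4","s5","e5","f0","f1","f2"): print(n,top(n,0))
```

```text
ref [[np.float64(0.031), np.float64(0.069), np.float64(0.094), np.float64(0.107)], [np.float64(0.043), np.float64(0.077), np.float64(0.098), np.float64(0.111)]]
s5 [[np.float64(0.131), np.float64(0.117), np.float64(0.107), np.float64(0.099)]]
f [[np.float64(0.071), np.float64(0.062), np.float64(0.075), np.float64(0.085)], [np.float64(0.067), np.float64(0.055), np.float64(0.067), np.float64(0.079)], [np.float64(0.073), np.float64(0.054), np.float64(0.064), np.float64(0.079)], [np.float64(0.079), np.float64(0.06), np.float64(0.052), np.float64(0.068)]]
e1 [[np.float64(0.005), np.float64(-0.007), np.float64(-0.006), np.float64(0.002)]]
e2 [[np.float64(0.206), np.float64(0.196), np.float64(0.177), np.float64(0.15)]]
e5 [[np.float64(0.107), np.float64(0.111), np.float64(0.111), np.float64(0.11)]]
[284.6 284.6 285.  285.1 285.2 285.3 285.5 285.5 285.6 285.6 285.6 285.6
 285.6 285.7 286.2 286.3 286.3 285.6 285.4 285.4 285.4 285.2 285.1 282.5]
s4 (132, np.float64(92.1), array([511.4, -77.1,  90.6]))
s5 (82, np.float64(92.9), array([506.9, -85. ,  91. ]))
e5 (90, np.float64(104.5), array([507.2, -90.4, 102.6]))
f0 (87, np.float64(108.4), array([506.4, -84.1, 106.8]))
f1 (91, np.float64(108.0), array([506.9, -84.4, 106.6]))
f2 (91, np.float64(107.5), array([506.5, -84.3, 106.3]))
```

Emit:
step_arm([
  {"jaw": 1,"x": 0,"y": 0,"z": 0.12,"yaw": 0},
  {"jaw": 1,"x": 0,"y": 0,"z": 0.15,"yaw": 0},
  {"jaw": 1,"x": 0,"y": 0,"z": 0.15,"yaw": 0},
  {"jaw": 1,"x": 0,"y": 0,"z": 0.15,"yaw": 0},
  {"jaw": 1,"x": 0,"y": 0,"z": 0.15,"yaw": 0},
  {"jaw": 1,"x": 0,"y": 0,"z": 0.15,"yaw": 0},
  {"jaw": 1,"x": 0,"y": 0,"z": 0.15,"yaw": 0},
  {"jaw": 1,"x": 0,"y": 0,"z": 0.12,"yaw": 0},
  {"jaw": 1,"x": 0,"y": 0,"z": 0.08,"yaw": 0},
  {"jaw": 1,"x": 0,"y": 0,"z": 0.04,"yaw": 0},
  {"jaw": 1,"x": 0,"y": 0,"z": 0,"yaw": 0},
  {"jaw": 1,"x": 0,"y": 0,"z": 0,"yaw": 0},
  {"jaw": 1,"x": 0,"y": 0,"z": 0,"yaw": 0},
])

```text
time: 26.67
eef_pos: [507.7, -71.4, 80.0]
ee_rot: [-0.0, 0.678, 0.735, -0.0]
contact_force: [-0.5, 0.5, -2.1]
opening: 24.8
```

```bash
python3 obs.py; python3 rackchk.py g0
python3 - <<'E'
from h import *
for n in("s4","g0"):
    P=cloud("scene",np.load(n+".npy")).reshape(-1,3); x,y,z=P.T
    s=(x>440)&(x<560)&(y>-128)&(y<-100)&(abs(z-34)<6); print(n,"stamp-end rack z",s.sum(),z[s].mean().round(2))
    s=(x>440)&(x<520)&(y>100)&(y<150)&(abs(z-34)<6); print(n,"clamp-end rack z",s.sum(),z[s].mean().round(2))
im=cv2.imread("pics/g0.png")
im2,_,_=snap("top","g1"); 
a=cv2.resize(im[195:285,250:360],(550,450),interpolation=cv2.INTER_CUBIC); 
cv2.imwrite("pics/gc.png",cv2.convertScaleAbs(a,alpha=1.6))
P=cloud("scene",np.load("g0.npy")); m=np.zeros(im.shape[:2],bool); m[205:250,280:302]=1; i=im.astype(int)
m&=(i[...,2]-i[...,0]>25)&(P[...,2]>90)&(P[...,2]<150); q=P[m]; zt=np.percentile(q[:,2],85); q=q[abs(q[:,2]-zt)<8]; print("top",len(q),np.median(q,0).round(1))
E
```

```text
26.6667 [507.66 -71.44  79.98] q [-1.000e-04  6.783e-01  7.348e-01 -1.000e-04] F [-0.5  0.5 -2.1] T [ 0.04 -0.   -0.  ] 24.8
stampend [-0.41 -0.27] 0.93 5.6
mid [0.2  0.07] 1.14 4.9
clampcol [-0.19 -0.2 ] 1.2 1.7
yellow [-0.37  0.36] 0.71 5.0
s4 stamp-end rack z 257 32.97
s4 clamp-end rack z 118 32.73
g0 stamp-end rack z 256 33.08
g0 clamp-end rack z 119 33.05
top 93 [506.5 -84.5 131.2]
```

View pics/gc.png

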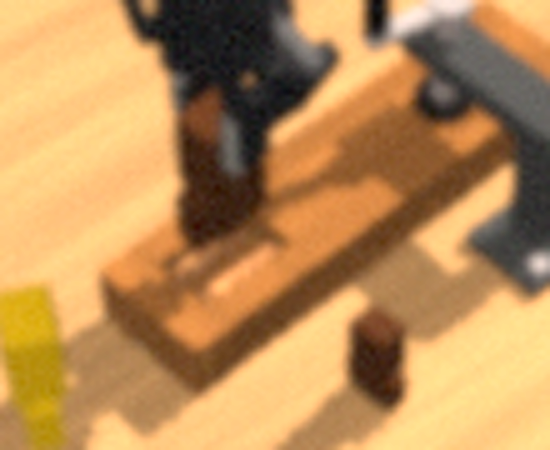

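Emit:
step_arm([
  {"jaw": 1,"x": 0,"y": 0,"z": 0.07,"yaw": 0},
  {"jaw": 1,"x": 0,"y": 0,"z": 0.07,"yaw": 0},
  {"jaw": 1,"x": 0,"y": 0,"z": 0,"yaw": 0},
  {"jaw": 1,"x": 0,"y": 0,"z": 0,"yaw": 0},
  {"jaw": 1,"x": 0,"y": 0,"z": 0,"yaw": 0},
])

```text
time: 27.18
eef_pos: [507.8, -71.5, 82.9]
ee_rot: [0.0, 0.678, 0.735, 0.0]
contact_force: [-0.6, 0.2, -1.3]
opening: 24.6
```

```bash
python3 obs.py
python3 - <<'E'
from lean import *
for i in range(3):
    snap("scene",f"k{i}"); print([round(lean(f"k{i}",r,r+11)[0],3) for r in(216,217,218,219,220,221)], lean(f"k{i}",212,242)[3] if i==0 else "")
a=cloud("scene",np.load("k0.npy")); im=cv2.imread("pics/k0.png").astype(int); m=np.zeros(im.shape[:2],bool); m[205:250,280:302]=1
m&=(im[...,2]-im[...,0]>25)&(a[...,2]>90)&(a[...,2]<150); q=a[m]; zt=np.percentile(q[:,2],85); q=q[abs(q[:,2]-zt)<8]; print(np.median(q,0).round(1))
E
```

```text
27.1833 [507.78 -71.5   82.94] q [0.     0.6783 0.7348 0.    ] F [-0.6  0.2 -1.3] T [-0.    0.    0.03] 24.6
[np.float64(0.119), np.float64(0.126), np.float64(0.128), np.float64(0.129), np.float64(0.129), np.float64(0.121)] [283.7 283.8 284.2 284.2 284.2 284.3 284.3 284.4 284.5 284.6 284.7 284.8
 285.2 285.3 285.4 285.4 285.5 285.6 285.8 285.8 285.6 285.3 284.7 284.7
 284.8 285.2 285.2 285.3 285.5 285.8]
[np.float64(0.12), np.float64(0.128), np.float64(0.13), np.float64(0.13), np.float64(0.129), np.float64(0.12)] 
[np.float64(0.122), np.float64(0.129), np.float64(0.13), np.float64(0.129), np.float64(0.126), np.float64(0.118)] 
[506.7 -85.3 134.1]
```

```bash
python3 -c "
from rig import ctrl
print(ctrl.hand_in())"
```

```text
the job is handed in; nothing more can be done
None
```

The stamp is out of the rack and held still in the gripper about 19 mm above its slot. I handed the job in at about 27 s of the 54 s allowed; no verdict was reported.

**What I did**
- **Clamp:** I turned the crank clockwise from about 2.3 to about 8.0 rad, past foot contact at 6.3, so the foot should press with about 40 N.
- **Stamp:** I gripped the dark stamp's head across the rack and rocked it along the rack about a dozen times. Each swing was about 12 mm at the head with 1–1.5 mm of lift, until the drag vanished. I then centred it and lifted it clear.

**Last checks**
- **Forces:** The outside force was 1–2 N, about the stamp's weight. The jaw opening was 24.6 mm on the 26 mm head.
- **Lean:** It is about 0.03 rad or less from the edge in the picture, which is as fine as that measurement goes.
- **Rack:** It had not lifted or moved. Its top height at both ends was unchanged to within 0.3 mm, and its picture shift was under about 0.5 px. The crank had stayed where I left it.
- **Bystanders:** The arm never went near the ink bottle, tin or brush. I did not measure them again at the end.

**What disagreed**
- **Fingertips:** They were about 30 mm higher than the reported tool position, so my first grip on the knob closed on air. I corrected for this by looking and gripping again.
- **Cameras:** The two cameras differed by 3–6 mm, so I used their mean.
- **Slip:** The stamp slipped about 7 mm in the grip during the rocking, so I set the final height from the picture.

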